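# Make up a hanging kit: balance the sign, clip it, box its tape

### The job

Make up the hanging kit for this sign. Slide the sign strip lengthwise along the deck of the balancing rest, out over the red-lined edge, until it tips by itself and stays tipped when let go; then set the red hanger clip astride it at its balance point, right over that edge, and slide the marked sign back until it lies level on the deck with the clip midway along the guide rails. Lift every roll of gold tape up off its spindle and lay it flat on the floor of the blue tray, not on another roll; leave the ink bottle, jar, scraper and cup where they are.

Things in the scene. Friction and masses are not known exactly. Their poses are not given: they have to be found in the camera images.
- rest: fixed balancing rest. Origin on the table under the fulcrum edge; x = sliding direction. Aluminium deck 60 mm wide, x -200 to 0 mm, top 50 mm above the table, on a base 70 wide. Two guide rails 46 mm apart inside, 4 mm above the deck, x -200 to -60 mm. Beyond the edge a gap, then a black rubber stop, x 90 to 110 mm, top 10 mm lower than the deck: it catches the tipped sign at about 0.1 rad
- edge (a point): the middle of the red-lined fulcrum edge, on the deck's top face (50 mm above the table); axes as those of the rest
- sign_a: white sign strip, 320 mm long (x), 40 wide (y), 16 thick (z), gold roundels on top, 0.42 kg, face up on the rest's deck, x along the rest's x, both guide rails beside it. Origin: centre of its underside. Three strips look alike, but a hidden weight puts the balance point up to 50 mm either way from mid-length; exactly one of sign_a, sign_b, sign_c is present
- sign_b: white sign strip, 320 mm long (x), 40 wide (y), 16 thick (z), gold roundels on top, 0.42 kg, face up on the rest's deck, x along the rest's x, both guide rails beside it. Origin: centre of its underside. Three strips look alike, but a hidden weight puts the balance point up to 50 mm either way from mid-length; exactly one of sign_a, sign_b, sign_c is present
- sign_c: white sign strip, 320 mm long (x), 40 wide (y), 16 thick (z), gold roundels on top, 0.42 kg, face up on the rest's deck, x along the rest's x, both guide rails beside it. Origin: centre of its underside. Three strips look alike, but a hidden weight puts the balance point up to 50 mm either way from mid-length; exactly one of sign_a, sign_b, sign_c is present
- clip: red hanger clip, 60 g, U saddle, open side down, 36 mm long (x), 56 wide (y), 40 high: cheeks 5 thick, 10 deep, 46 apart inside (go down beside the sign's long edges), 6 mm plate over them, on top a grip 18 x 18, 24 high (16 to 40 mm above the origin). Origin: centre of its underside, at the cheeks' lower ends. Astride the sign, x along the sign's x, its origin is 6 mm above the sign's underside
- spindle: the tape stand, fixed: a dark base plate 80 mm (x) by 175 (y), 8 mm high, with two upright spindles at y = -57.5 and +57.5 mm. Each has a pedestal 44 mm across up to 24 mm above the table (the lowest roll sits on it) and a steel post 24 mm across with its top 68 mm above the table. Origin: centre of the base on the table
- roll_1: a gold wound tape roll (ring with cardboard core), outer diameter 54 mm, bore 30 mm, 18 mm high, 70 g, threaded on a spindle; origin: centre of its underside, z along its axis. roll_1 and roll_2 stand lowest, one on each spindle; roll_3 (on top of roll_1), roll_4 (on top of roll_2) or both are there too
- roll_2: a gold wound tape roll (ring with cardboard core), outer diameter 54 mm, bore 30 mm, 18 mm high, 70 g, threaded on a spindle; origin: centre of its underside, z along its axis. roll_1 and roll_2 stand lowest, one on each spindle; roll_3 (on top of roll_1), roll_4 (on top of roll_2) or both are there too
- roll_3: a gold wound tape roll (ring with cardboard core), outer diameter 54 mm, bore 30 mm, 18 mm high, 70 g, threaded on a spindle; origin: centre of its underside, z along its axis. roll_1 and roll_2 stand lowest, one on each spindle; roll_3 (on top of roll_1), roll_4 (on top of roll_2) or both are there too
- roll_4: a gold wound tape roll (ring with cardboard core), outer diameter 54 mm, bore 30 mm, 18 mm high, 70 g, threaded on a spindle; origin: centre of its underside, z along its axis. roll_1 and roll_2 stand lowest, one on each spindle; roll_3 (on top of roll_1), roll_4 (on top of roll_2) or both are there too
- tray: the blue open kit tray, fixed: 130 mm (x) by 260 mm (y) outside, 18 mm high, walls and floor 5 mm thick; origin: centre of its underside
- ink: a white ink bottle, 54 mm across, 130 mm high; origin at its foot; a bystander, not to be disturbed
- jar: a small amber jar, 40 mm across, 60 mm high; origin at its foot; a bystander, not to be disturbed
- scraper: a spatula-like scraper lying on the table behind the rest; origin near its middle; a bystander, not to be disturbed
- cup: a grey cup, 70 mm across, 90 mm high; origin at its foot; a bystander, not to be disturbed
There are look-alikes about, which are no part of the job. Of the things shaped like the clip, the red one is meant.

How it is judged:
By the outcome, as a careful person would: the job done as asked, in the order asked, and still so for the second after the job is handed in, with the robot touching nothing.
Of sign_a, sign_b, sign_c only 1 to 1 are there at a start; the rules pass over those that are not, and their reading is None.
Of roll_3, roll_4 only 1 to 2 are there at a start; the rules pass over those that are not, and their reading is None.
At some moment in a run one of clip, roll_1, roll_2, roll_3, roll_4 may be knocked a few centimetres aside while the robot is not near it.
Once in a run the grip may slacken for a moment while it holds something.
It also fails if it takes over 210 s, if anything falls off the work surface, if the arm or the gripper's body presses on something with over 40 N, if the wrist force passes 120 N, or if a joint passes its speed limit or range.

### The arm

A 6-joint arm with a two-finger parallel gripper is mounted at the origin on the work surface. World frame = base frame: x ahead of the robot, y to its left, z up, the work surface at z = 0. Lengths are in m, angles in rad, forces in N, time in s.
With the tool pointing down it reaches from about 0.25 to 0.775 m from the base axis. Payload 4 kg.
Tool frame: the origin (TCP) lies on the centre line of the jaws, within the pads' length; the fingertips stand 25 mm ahead of it and the grasp point (between the pads) lies 6 mm ahead of it; z points along the fingers, y is the line along which they close (so a half turn about z gives the same grasp; the last joint's range is limited). The gripper opens to 94 mm and grips with 3 to 60 N. Pads are 16 mm wide; open, the fingers measure 119 mm over their backs; the gripper's body (75 mm by 177 mm) begins 78 mm behind the grasp point.
Start: joints at [1.054, 0.087, 1.371, -0, 1.684, -0.103], TCP at [0.221, 0.504, 0.231] pointing down, gripper open.
Joint ranges: [-3.1, 3.1], [-0.76, 2.03], [0.27, 2.55], [-1.08, 4.22], [0.17, 2.65], [-2.57, 2.57]. Speed limits (rad/s): [2.79, 2.79, 3.14, 3.14, 3.14, 3.14].

### API

Orientations are given as [roll, pitch, yaw] about the fixed x, y, z axes, in that order (R = Rz(yaw) Ry(pitch) Rx(roll)).
In Python, from bench import sensors, optics, ticket gives the robot as it stands.
- The arm moves only by the tool send_rows, never from a script. Its argument "rows" is a list of rows, each a list of 6 numbers: the shift along the world's x, y, z in mm, then the turn, a rotation vector about the world's x, y, z in rad. In form: [[x, y, z, wx, wy, wz], ...]. A call has 1 to 8 rows; each row shifts and turns the commanded pose from where the row before left it; what a row does not reach is not made up. A row lasts 1/12 s, in which the tool goes at most 41.7 mm and 7.16 degrees, less where a joint would pass 70% of its speed; a pose out of reach is approached as far as the arm can. A call is refused whole if a number of a shift passes 41.7 or a number of a turn 0.125, either way. A call with a gripper value outside its range is refused whole. "grip" is the finger opening in mm, from 0 to 94, set as the call begins (left out, the last holds). The fingers move at their own pace and stop on an object; the grip force is fixed at half the most. Time passes only in rows, so rows that do not move let the fingers close. It gives the time, the measured TCP pose, the force, the opening and the grip force at its end, in the units of the state.
- sensors.get_obs(): the state, without advancing time (a new reading comes with each control period).
- optics.snapshot(name): name is "scene" or "top" or "wrist"; returns the picture (480x640x3 uint8, red, green, blue); there is no depth.
- optics.camera_model(name): a dict with "vertical_fov" (degrees; the focal length in pixels is half the picture's height over the tangent of half this angle, whatever the lens; pixels are square), "cx", "cy" (the principal point, pixels), "k1" (the pictures are not rectified: a ray, as slopes to the right and down, at radius r is drawn at 1 + k1 r^2 times it, then the intrinsics apply), "R" (3x3) and "t" (3): a world point X has camera coordinates R X + t. Camera axes: x right, y down, z forward; pixel columns grow to the right and rows downward; lengths in m; the calibration is good to about 2 mm. A picture is of the moment at which its call begins: read the wrist's pose just before it. camera_model takes no time and is no camera call; for the wrist camera it gives the pose at the moment of the call.
- ticket.close_job(): hands the job in; it is judged then, once.
The state is a dict: "time": time; "joint_positions": joint angles; "qvel": joint speeds; "joint_torque": joint torques, N m; "tool_pos": TCP position; "ee_rot": TCP orientation; "wrist_force": force on the tool from outside, world axes, zero at the start; "wrist_torque": the same for the moment, N m; "width": finger opening in m; "finger_force": force on a finger pad.
Only numpy, scipy, OpenCV 4.12 (cv2) and the standard library are available. Lean on these libraries where they do the work, as an engineer would, in place of code of your own. Each camera call takes 0.05 s, during which the arm holds its last target. There are 200 camera calls.

## Working session

There is one attempt and no reset: what is moved stays moved. The work goes in short steps, Python scripts to look and compute and a tool call to move; the robot and the scene stay as the last step left them, time stands still between calls to the robot, and variables do not carry over. Pictures are saved under pics/ and viewed, at most 14 in all, crops included, and the job is handed in when it is done.

Besides the shell and the picture viewer there is one more tool, called as a command line: name --pt "numbers of a row" for each row, then --argument value for the rest. send_rows: Moves the arm, as the interface text tells. Its arguments: {"type":"object","properties":{"rows":{"type":"array"},"grip":{"type":"number"}},"required":["rows"]}

```bash
ls; mkdir -p pics; cat > h.py <<'E'
import numpy as np, cv2
from bench import sensors, optics, ticket
def snap(n,f=None):
    m=optics.camera_model(n); im=np.asarray(optics.snapshot(n))
    if f: cv2.imwrite('pics/'+f,im[:,:,::-1])
    return im,m
def K(m):
    f=240/np.tan(np.radians(m['vertical_fov'])/2); return np.array([[f,0,m['cx']],[0,f,m['cy']],[0,0,1]])
def ray(m,u,v):
    k=K(m); d=np.array([(u-k[0,2])/k[0,0],(v-k[1,2])/k[0,0]]); s=d.copy()
    for _ in range(30): s=d/(1+m['k1']*(s@s))
    R=np.array(m['R']);t=np.array(m['t']); return -R.T@t, R.T@np.array([s[0],s[1],1])
def onz(m,u,v,z):
    c,d=ray(m,u,v); return (c+d*(z-c[2])/d[2])
def proj(m,X):
    k=K(m); c=np.array(m['R'])@np.array(X)+np.array(m['t']); s=c[:2]/c[2]; s=s*(1+m['k1']*(s@s)); return s*k[0,0]+k[:2,2]
def blobs(im,lo,hi,amin=60):
    h=cv2.cvtColor(im,cv2.COLOR_RGB2HSV); mk=cv2.inRange(h,np.array(lo),np.array(hi))
    n,l,s,c=cv2.connectedComponentsWithStats(mk); return [(s[i].tolist(),c[i].round(1).tolist(),l==i) for i in range(1,n) if s[i,4]>=amin]
E
python3 - <<'E'
from h import *
for n in('top','scene'):
    im,m=snap(n,n+'0.png'); print(n,m)
o=sensors.get_obs();print(o)
E
```

```text
pics
top {'vertical_fov': 47.21759279650055, 'cx': 324.3768205575195, 'cy': 233.3896612278741, 'k1': -0.09408498936314831, 'R': array([[-0.00460408, -0.99998551,  0.00278809],
       [-0.99274125,  0.00423561, -0.12019514],
       [ 0.12018159, -0.00332124, -0.99274637]]), 't': array([-0.03418411,  0.57164383,  1.30569504])}
scene {'vertical_fov': 53.011323550223686, 'cx': 327.83151004079025, 'cy': 247.70367498886176, 'k1': 0.02684563362164322, 'R': array([[ 0.42277409,  0.9060278 , -0.01938284],
       [ 0.52274369, -0.26128438, -0.81146134],
       [-0.74027097,  0.33293257, -0.58408458]]), 't': array([-0.19449367, -0.25745885,  1.42911368])}
{'time': 0.1, 'joint_positions': array([ 1.05389986e+00,  8.78601647e-02,  1.37205708e+00,  2.64477380e-05,
        1.68363851e+00, -1.03090824e-01]), 'qvel': array([ 0.00061995,  0.00029715, -0.00178292, -0.00215612,  0.00175279,
       -0.00112127]), 'joint_torque': array([ 3.79806253e-03, -3.41250980e+01, -3.03301406e+01,  7.21081230e-02,
        3.03708413e-02, -8.51996720e-05]), 'tool_pos': array([0.22092434, 0.50319409, 0.229456  ]), 'ee_rot': array([-3.13964268e+00, -2.28165198e-04,  2.72778974e+00]), 'wrist_force': array([-0.6575709 ,  0.23040838,  0.54566466]), 'wrist_torque': array([-0.01608357,  0.0135401 ,  0.07947001]), 'finger_force': 0.0, 'width': 0.09380950041927448}
```

View pics/top0.png

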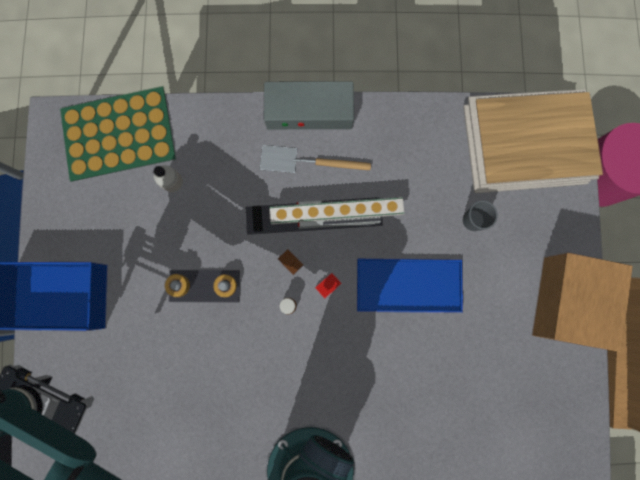

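View pics/scene0.png

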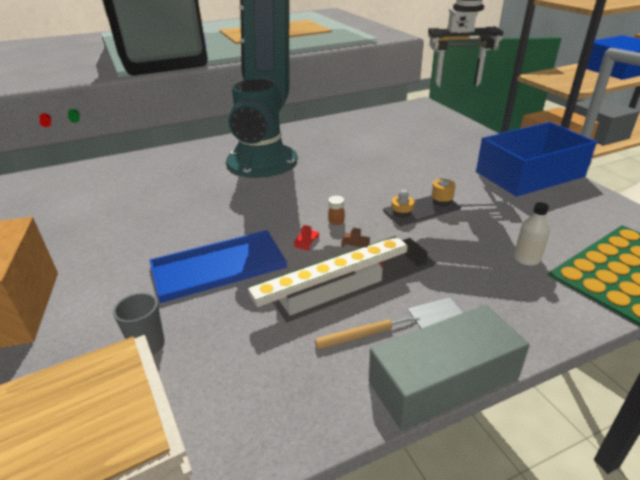

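The top view shows:
- Sign strip on the rest at (270–404, 210), with the black stop at (258, 218). Rest x therefore points to image left (world +y).
- Two clip-shaped things: red at (328, 285) and brown at (290, 261). The red one is meant, because the task says red.
- Spindles at (177, 286) and (225, 286), tray at (410, 285), jar at (288, 305), ink bottle at (163, 176), cup at (480, 215), scraper at (315, 160).
- The gold roundels on the green mat at top left are not rolls, and the blue bin at left is not the tray.

```bash
python3 - <<'E'
from h import *
im,m=snap('top')
cv2.imwrite('pics/crop1.png',cv2.resize(im[190:320,140:420,::-1],None,fx=2.85,fy=2.85,interpolation=cv2.INTER_CUBIC))
def rect(mask,z,name):
    c=max(cv2.findContours(mask.astype(np.uint8),0,1)[0],key=cv2.contourArea)
    P=np.array([onz(m,*p[0],z)[:2] for p in c],np.float32)*1000
    print(name,np.round(cv2.minAreaRect(P),1) if 0 else cv2.minAreaRect(P), cv2.boxPoints(cv2.minAreaRect(P)).round(0).tolist())
h=cv2.cvtColor(im,cv2.COLOR_RGB2HSV)
R=((h[...,0]<6)|(h[...,0]>174))&(h[...,1]>150)&(h[...,2]>90); R[:200]=0;R[320:]=0;R[:,450:]=0
rect(R,0.02,'red')
B=(h[...,0]>105)&(h[...,0]<125)&(h[...,1]>150); B[:,:300]=0;B[:,480:]=0
rect(B,0.018,'tray')
W=np.zeros(R.shape,bool);W[190:235,262:410]=1
W&=((h[...,1]<40)&(h[...,2]>190))|((h[...,0]>10)&(h[...,0]<30)&(h[...,1]>80)&(h[...,2]>120))
rect(W,0.066,'sign')
D=(h[...,2]<70); D[:,:160]=0;D[:265]=0;D[310:]=0;D[:,245:]=0
rect(D,0.008,'spindlebase')
G=(h[...,0]>12)&(h[...,0]<28)&(h[...,1]>110);G[:265]=0;G[305:]=0;G[:,245:]=0;G[:,:160]=0
for s in (slice(160,202),slice(202,245)):
    g=np.zeros_like(G);g[:,s]=G[:,s]
    for z in(.042,.060,): rect(g,z,'roll z%g'%z)
E
```

```text
red ((445.7100830078125, -44.44511413574219), (34.473289489746094, 53.46791076660156), 44.586570739746094) [[415.0, -38.0], [452.0, -76.0], [477.0, -51.0], [439.0, -13.0]]
tray ((445.44708251953125, -245.25418090820312), (258.54095458984375, 127.29846954345703), 89.42074584960938) [[380.0, -374.0], [508.0, -375.0], [510.0, -117.0], [383.0, -115.0]]
sign ((617.1243896484375, 35.53345489501953), (26.932191848754883, 110.46063995361328), 3.599783182144165) [[600.0, 90.0], [607.0, -20.0], [634.0, -19.0], [627.0, 92.0]]
spindlebase ((448.77783203125, 259.8887939453125), (76.71627044677734, 175.21945190429688), 0.02613666281104088) [[410.0, 347.0], [410.0, 172.0], [487.0, 172.0], [487.0, 348.0]]
roll z0.042 ((446.5423583984375, 318.93505859375), (53.06206512451172, 56.53520584106445), 0.07543742656707764) [[420.0, 347.0], [420.0, 291.0], [473.0, 291.0], [473.0, 347.0]]
roll z0.06 ((446.0509033203125, 314.15692138671875), (52.34011459350586, 55.76603698730469), 0.07533814013004303) [[420.0, 342.0], [420.0, 286.0], [472.0, 286.0], [472.0, 342.0]]
roll z0.042 ((446.4783020019531, 203.25540161132812), (53.399478912353516, 52.862762451171875), 89.96302032470703) [[420.0, 177.0], [473.0, 177.0], [473.0, 230.0], [420.0, 230.0]]
roll z0.06 ((445.9876708984375, 200.0510711669922), (52.672969818115234, 52.14358139038086), 89.96300506591797) [[420.0, 174.0], [472.0, 174.0], [472.0, 226.0], [420.0, 226.0]]
```

View pics/crop1.png

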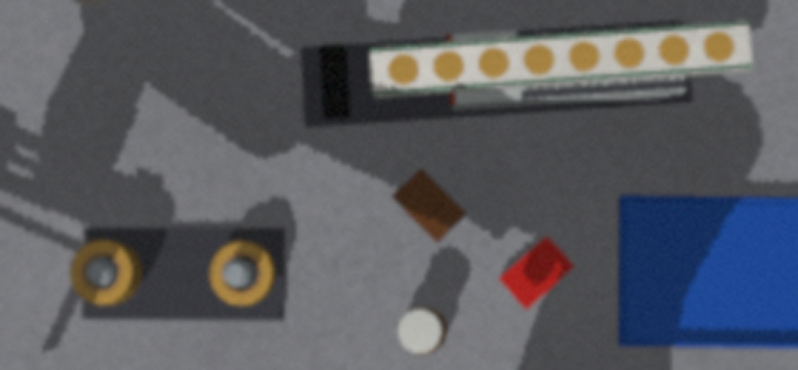

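The crop shows the red clip at (536, 272), brown decoy at (430, 205), jar at (420, 330), rolls at (103, 272) and (241, 272), and red edge marks at (452, 38) and (452, 98). The decoy is brown, so the red one is the clip. I'll move above the rest to look closer.

send_rows --pt "24 -29 4 0 0 -0.068" --pt "24 -29 4 0 0 -0.068" --pt "24 -29 4 0 0 -0.068" --pt "24 -29 4 0 0 -0.068" --pt "24 -29 4 0 0 -0.068" --pt "24 -29 4 0 0 -0.068" --pt "24 -29 4 0 0 -0.068" --pt "24 -29 4 0 0 -0.068" --grip 10

```text
time: 0.82
tool_pos: [0.4138, 0.2699, 0.2625]
ee_rot: [-3.142, -0.0, 2.181]
wrist_force: [-0.0, 0.0, -0.8]
width: 0.0441
finger_force: 0.0
```

send_rows --pt "24 -29 4 0 0 -0.068" --pt "24 -29 4 0 0 -0.068" --pt "24 -29 4 0 0 -0.068" --pt "24 -29 4 0 0 -0.068" --pt "24 -29 4 0 0 -0.068" --pt "24 -29 4 0 0 -0.068" --pt "24 -29 4 0 0 -0.068" --pt "24 -29 4 0 0 -0.068"

```text
time: 1.48
tool_pos: [0.6059, 0.0379, 0.2942]
ee_rot: [-3.141, -0.0, 1.636]
wrist_force: [0.6, 0.0, 0.5]
width: 0.0098
finger_force: 0.0
```

send_rows --pt "0 0 0 0 0 0" --pt "0 0 0 0 0 0"

```text
time: 1.65
tool_pos: [0.6058, 0.038, 0.293]
ee_rot: [-3.139, -0.001, 1.637]
wrist_force: [-0.6, 0.1, 0.1]
width: 0.0097
finger_force: 0.0
```

```bash
python3 - <<'E'
from h import *
o=sensors.get_obs();print(o['time'],o['tool_pos'],o['ee_rot'],o['width'],o['joint_positions'])
im,m=snap('wrist','w1.png'); R=np.array(m['R']); print(-R.T@m['t'],R)
im,m=snap('top')
for p in((298.6,203.3),(298.6,224.4)): print(onz(m,*p,.05))
E
```

```text
1.65 [0.60577979 0.03795185 0.29301756] [-3.13918201e+00 -5.18759224e-04  1.63719807e+00] 0.009748635838530521 [-3.09702695e-02  2.15487639e-01  1.10265144e+00  2.91371830e-04
  1.82590323e+00 -9.72994589e-02]
[0.60190411 0.10756836 0.44788598] [[ 0.99783367  0.06571237 -0.00313748]
 [ 0.0645303  -0.96837736  0.24100027]
 [ 0.01279844 -0.24068065 -0.97051998]]
[0.64351132 0.02561326 0.05      ]
[0.59176916 0.02554337 0.05      ]
```

View pics/w1.png

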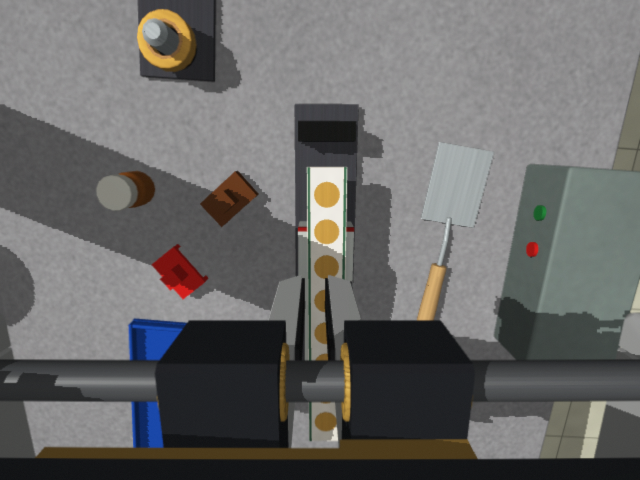

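The wrist view shows the edge's red marks at (301, 229) and (350, 229), sign front end at row 167, stop at (327, 132), red clip at (180, 272) and decoy at (229, 198).

```bash
python3 - <<'E'
from h import *
im,m=snap('wrist')
h=cv2.cvtColor(im,cv2.COLOR_RGB2HSV); I=im.astype(int)
R=((h[...,0]<8)|(h[...,0]>172))&(h[...,1]>120)&(h[...,2]>60)
ys,xs=np.nonzero(R[215:245,290:360]); xs+=290;ys+=215
for s,n in((xs<320,'L'),(xs>=320,'R')):
    print('red',n,xs[s].min(),xs[s].max(),ys[s].min(),ys[s].max(),xs[s].mean(),ys[s].mean(),onz(m,xs[s].mean(),ys[s].mean(),.05)*1e3)
for r in (175,190,210,225,240,255,270):
    w=np.nonzero(((I[r].min(1)>150)|((h[r,:,0]<28)&(h[r,:,0]>10)&(h[r,:,1]>100)))&(np.arange(640)>300)&(np.arange(640)<350))[0]
    if len(w): print(r,w.min(),w.max(),onz(m,w.min(),r,.066)[:2]*1e3,onz(m,w.max()+1,r,.066)[:2]*1e3)
col=I[150:185,327].min(1);print(150+np.argmax(col>140)); print('front',onz(m,327,150+np.argmax(col>140),.066)*1e3)
rr=(h[...,1]>150)&R; rr[:,300:]=0; rr[:235]=0; rr[305:]=0
c=max(cv2.findContours(rr.astype(np.uint8),0,1)[0],key=cv2.contourArea)
for z in(.01,.016,.04): print('clip',cv2.minAreaRect(np.array([onz(m,*p[0],z)[:2]*1e3 for p in c],np.float32)))
b=I[...].max(2)<25; 
ys,xs=np.nonzero(b[110:150,290:365]); print('stop',xs.min()+290,xs.max()+290,ys.min()+110,ys.max()+110, onz(m,xs.mean()+290,ys.mean()+110,.04)*1e3)
x,mt=snap('top'); hh=cv2.cvtColor(x,cv2.COLOR_RGB2HSV)
col=x[200:214,395:412].min(2).astype(int);print(col[4:9])
cv2.imwrite('pics/clip.png',cv2.resize(im[180:310,120:280,::-1],None,fx=5,fy=4.5,interpolation=cv2.INTER_CUBIC))
E
```

```text
red L 298 307 229 232 302.3783783783784 230.54054054054055 [592.40849539  25.41439124  50.        ]
red R 347 354 229 233 350.5 231.0 [644.09593836  28.5152348   50.        ]
175 311 347 [597.82189319  85.83214287] [634.62022996  88.39418276]
190 311 347 [598.81944356  70.97986149] [635.96189755  73.56747034]
210 311 343 [600.17859468  50.74096191] [633.72580266  53.07972499]
225 308 346 [598.14102605  35.0077284 ] [638.17027885  37.80039291]
240 308 346 [599.17311744  19.18466812] [639.59343565  22.00667699]
255 338 342 [631.62619421   5.24300017] [636.8593361    5.60851775]
270 315 338 [608.69956451 -12.8928912 ] [634.07156975 -11.11878622]
169
front [613.2829232   92.79866594  66.        ]
clip ((444.9384460449219, -47.45793533325195), (47.124534606933594, 56.87226104736328), 41.3748779296875)
clip ((447.0634765625, -45.30949020385742), (46.480289459228516, 56.094730377197266), 41.374908447265625)
clip ((455.5637512207031, -36.715660095214844), (43.90327072143555, 52.98466491699219), 41.37489318847656)
stop 300 355 124 143 [611.25367528 127.33370777  40.        ]
[[ 53  69  99 120 123 129 138 136 121  89  78  78  84 100 120 126 123]
 [ 47  60  89 114 122 121 124 122 112  89  78  80  83 103 120 124 127]
 [ 43  56  85 111 123 121 122 119 106  87  78  78  83 102 121 127 126]
 [ 45  60  90 114 122 123 121 116 103  87  78  80  84 102 122 127 130]
 [ 51  71 100 116 121 122 121 118 108  86  77  79  83 101 120 127 130]]
```

View pics/clip.png

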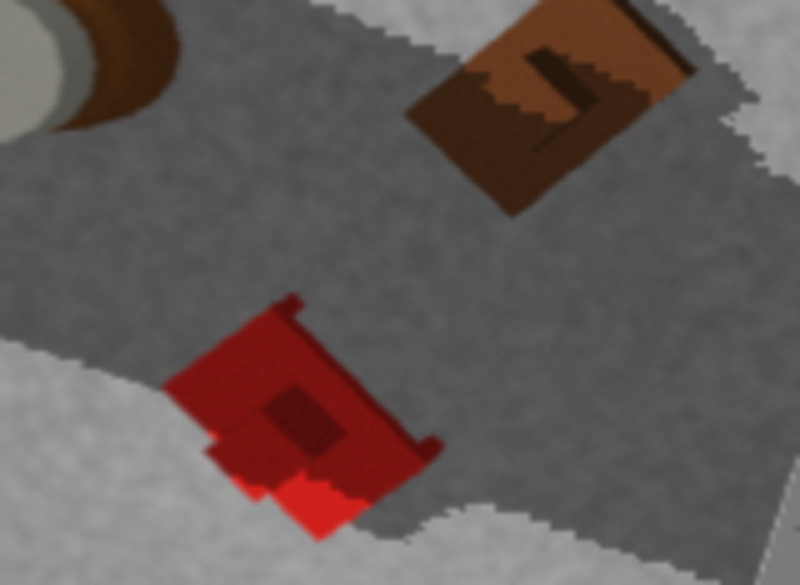

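The crop shows the red clip with its grip block at (305, 425) in the crop, and the decoy is brown. Next I'll put the closed fingers behind the sign's tail end.

send_rows --pt "3 -36 0 0 0 0" --pt "4 -36 0 0 0 0" --pt "4 -36 0 0 0 0" --pt "4 -36 0 0 0 0" --pt "4 -36 0 0 0 0" --pt "4 -36 0 0 0 0" --pt "4 -36 0 0 0 0" --pt "3 -36 0 0 0 0"

```text
time: 2.52
tool_pos: [0.6352, -0.2481, 0.2952]
ee_rot: [3.141, 0.0, 1.643]
wrist_force: [0.4, -0.1, -0.1]
width: 0.0096
finger_force: 0.0
```

```bash
cat >> h.py <<'E'
E0=np.array([.6182,.0270,.05]); U=np.array([-.0628,.998,0]); V=np.array([.998,.0628,0])
def tip(lo=10,hi=28,v=0.):
    im,m=snap('scene'); out=[]
    for s,c,_ in blobs(im,(lo,100,120),(hi,255,255),40):
        C,d=ray(m,*c); t=((E0+v*V-C)@V)/(d@V); X=C+t*d-E0
        if abs(X@U)<.4 and -.01<X[2]<.08: out.append((X@U*1e3,X[2]*1e3,s[4]))
    return np.array(sorted(out)).round(1)
def rest(p): d=np.array(p)-E0; return np.array([d@U,d@V,d[2]])*1e3
E
python3 - <<'E'
from h import *
o=sensors.get_obs();print(o['tool_pos'],rest(o['tool_pos']),o['ee_rot'])
print(tip())
im,m=snap('top'); print(onz(m,480,215,.09),onz(m,288,305,.06))
E
```

```text
[ 0.63518316 -0.24814144  0.29523918] [-275.65770387   -0.32969219  245.23918412] [3.14065696e+00 1.70556942e-04 1.64254819e+00]
[[-227.7   16.2   97. ]
 [-189.7   16.3   90. ]
 [-152.    16.6   87. ]
 [-114.1   17.1   85. ]
 [ -76.9   17.7   81. ]
 [ -61.8   66.7   61. ]
 [ -38.6   17.5   69. ]
 [ -23.6   47.9   61. ]
 [  -0.4   17.4   66. ]
 [  37.2   18.1   67. ]]
[ 0.60707894 -0.40538847  0.09      ] [0.39846085 0.05003682 0.06      ]
```

send_rows --pt "0 0 -35 0 0 0" --pt "0 0 -35 0 0 0" --pt "0 0 -35 0 0 0" --pt "0 0 -35 0 0 0" --pt "0 0 -35 0 0 0" --pt "0 0 -25 0 0 0" --pt "0 0 -13 0 0 0" --pt "0 0 0 0 0 0"

```text
time: 3.28
tool_pos: [0.6331, -0.2455, 0.0774]
ee_rot: [-3.135, -0.004, 1.642]
wrist_force: [-0.7, 1.3, -0.6]
width: 0.0099
finger_force: 0.0
```

send_rows --pt "-0.5 8 0 0 0 0" --pt "-0.5 8 0 0 0 0" --pt "-0.5 8 0 0 0 0" --pt "-0.5 8 0 0 0 0" --pt "-0.5 8 0 0 0 0" --pt "-0.5 8 0 0 0 0" --pt "0 0 0 0 0 0" --pt "0 -3 0 0 0 0"

```text
time: 3.95
tool_pos: [0.6325, -0.2017, 0.0825]
ee_rot: [3.14, -0.001, 1.641]
wrist_force: [-0.2, 0.2, 0.2]
width: 0.0098
finger_force: 0.0
```

```bash
cat >> h.py <<'E'
def st():
    o=sensors.get_obs(); T=tip(); A=T[T[:,1]<40]; p=np.polyfit(A[:,0],A[:,1],1)
    print('t',o['time'],'tcp',rest(o['tool_pos']).round(1),'F',o['wrist_force'].round(1),'n',len(A),'first/last',A[0,:2],A[-1,:2],'slope',p[0].round(4))
E
python3 -c "
from h import *
st()"
```

```text
t 3.95 tcp [-229.2   -0.    32.5] F [-0.2  0.2  0.2] n 8 first/last [-190.8   15.6] [74.1 17.8] slope 0.0072
```

send_rows --pt "-0.2 4 0 0 0 0" --pt "-0.3 4 0 0 0 0" --pt "-0.2 3 0 0 0 0" --pt "0 0 0 0 0 0" --pt "0.2 -3 0 0 0 0" --pt "0 0 0 0 0 0" --pt "0 0 0 0 0 0"

```text
time: 4.58
tool_pos: [0.6316, -0.1952, 0.0813]
ee_rot: [-3.141, -0.001, 1.64]
wrist_force: [-0.3, -0.4, 0.1]
width: 0.0102
finger_force: 0.0
```

```bash
python3 -c "
from h import *
st()"
```

```text
t 4.5833 tcp [-222.6   -0.6   31.3] F [-0.3 -0.4  0.1] n 8 first/last [-182.6   16. ] [81.8 17.8] slope 0.0062
```

send_rows --pt "-0.2 4 0 0 0 0" --pt "-0.2 4 0 0 0 0" --pt "0 0 0 0 0 0" --pt "0.2 -3 0 0 0 0" --pt "0 0 0 0 0 0" --pt "0 0 0 0 0 0"

```text
time: 5.13
tool_pos: [0.6315, -0.1903, 0.0815]
ee_rot: [3.141, -0.0, 1.64]
wrist_force: [-1.0, 0.7, 0.6]
width: 0.0104
finger_force: 0.0
```

```bash
python3 -c "
from h import *
st()"
```

```text
t 5.1333 tcp [-217.7   -0.4   31.5] F [-1.   0.7  0.6] n 8 first/last [-178.    15.5] [87.2 17.4] slope 0.0062
```

send_rows --pt "-0.2 4 0 0 0 0" --pt "-0.2 4 0 0 0 0" --pt "0 0 0 0 0 0" --pt "0.2 -3 0 0 0 0" --pt "0 0 0 0 0 0" --pt "0 0 0 0 0 0"

```text
time: 5.68
tool_pos: [0.6313, -0.1853, 0.0815]
ee_rot: [3.142, -0.0, 1.64]
wrist_force: [-0.3, 0.2, 0.4]
width: 0.0103
finger_force: 0.0
```

```bash
python3 -c "
from h import *
st()"
```

```text
t 5.6833 tcp [-212.7   -0.3   31.5] F [-0.3  0.2  0.4] n 8 first/last [-173.    15.5] [92.  17.2] slope 0.0069
```

send_rows --pt "-0.2 4 0 0 0 0" --pt "-0.2 4 0 0 0 0" --pt "0 0 0 0 0 0" --pt "0.2 -3 0 0 0 0" --pt "0 0 0 0 0 0" --pt "0 0 0 0 0 0"

```text
time: 6.23
tool_pos: [0.6311, -0.1803, 0.0815]
ee_rot: [3.141, -0.001, 1.64]
wrist_force: [0.9, 0.1, -0.1]
width: 0.0098
finger_force: 0.0
```

```bash
python3 -c "
from h import *
st()"
```

```text
t 6.2333 tcp [-2.077e+02 -2.000e-01  3.150e+01] F [ 0.9  0.1 -0.1] n 8 first/last [-167.8   15.3] [96.4 17.9] slope 0.0086
```

send_rows --pt "-0.2 4 0 0 0 0" --pt "-0.2 4 0 0 0 0" --pt "0 0 0 0 0 0" --pt "0.2 -3 0 0 0 0" --pt "0 0 0 0 0 0" --pt "0 0 0 0 0 0"

```text
time: 6.78
tool_pos: [0.6309, -0.1753, 0.0815]
ee_rot: [3.142, -0.001, 1.64]
wrist_force: [-0.4, 1.0, 0.5]
width: 0.01
finger_force: 0.0
```

```bash
python3 -c "
from h import *
st()"
```

```text
t 6.7833 tcp [-2.027e+02 -1.000e-01  3.150e+01] F [-0.4  1.   0.5] n 8 first/last [-162.7   15.5] [102.5  17.3] slope 0.0067
```

send_rows --pt "-0.2 4 0 0 0 0" --pt "-0.2 4 0 0 0 0" --pt "0 0 0 0 0 0" --pt "0.2 -3 0 0 0 0" --pt "0 0 0 0 0 0" --pt "0 0 0 0 0 0"

```text
time: 7.33
tool_pos: [0.6307, -0.1703, 0.0815]
ee_rot: [3.141, -0.001, 1.64]
wrist_force: [-0.1, 0.1, -0.4]
width: 0.0099
finger_force: 0.0
```

```bash
python3 -c "
from h import *
st()"
```

```text
t 7.3333 tcp [-1.977e+02  1.000e-01  3.150e+01] F [-0.1  0.1 -0.4] n 8 first/last [-158.    15.3] [107.6  16.8] slope 0.0061
```

send_rows --pt "-0.3 4 0 0 0 0" --pt "-0.3 4 0 0 0 0" --pt "0 0 0 0 0 0" --pt "0.2 -3 0 0 0 0" --pt "0 0 0 0 0 0" --pt "0 0 0 0 0 0"

```text
time: 7.88
tool_pos: [0.6303, -0.1653, 0.0815]
ee_rot: [3.141, -0.0, 1.64]
wrist_force: [-0.2, 0.4, 0.3]
width: 0.0101
finger_force: 0.0
```

```bash
python3 -c "
from h import *
st()"
```

```text
t 7.8833 tcp [-192.7   -0.    31.5] F [-0.2  0.4  0.3] n 8 first/last [-152.7   15.5] [111.5  17.6] slope 0.0067
```

send_rows --pt "-0.3 4 0 0 0 0" --pt "-0.3 4 0 0 0 0" --pt "0 0 0 0 0 0" --pt "0.2 -3 0 0 0 0" --pt "0 0 0 0 0 0" --pt "0 0 0 0 0 0"

```text
time: 8.43
tool_pos: [0.6299, -0.1603, 0.0815]
ee_rot: [3.142, -0.001, 1.64]
wrist_force: [-1.1, -0.5, 0.3]
width: 0.0103
finger_force: 0.0
```

```bash
python3 -c "
from h import *
st()"
```

```text
t 8.4333 tcp [-1.877e+02 -1.000e-01  3.150e+01] F [-1.1 -0.5  0.3] n 8 first/last [-148.2   15.3] [117.7  17. ] slope 0.0052
```

send_rows --pt "-0.3 4 0 0 0 0" --pt "-0.3 4 0 0 0 0" --pt "0 0 0 0 0 0" --pt "0.2 -3 0 0 0 0" --pt "0 0 0 0 0 0" --pt "0 0 0 0 0 0"

```text
time: 8.98
tool_pos: [0.6295, -0.1553, 0.0815]
ee_rot: [3.142, -0.0, 1.64]
wrist_force: [0.5, 0.4, -0.2]
width: 0.01
finger_force: 0.0
```

```bash
python3 -c "
from h import *
st()"
```

```text
t 8.9833 tcp [-182.6   -0.2   31.5] F [ 0.5  0.4 -0.2] n 8 first/last [-142.6   15.4] [122.8  16.8] slope 0.0062
```

send_rows --pt "-0.3 4 0 0 0 0" --pt "-0.3 4 0 0 0 0" --pt "0 0 0 0 0 0" --pt "0.2 -3 0 0 0 0" --pt "0 0 0 0 0 0" --pt "0 0 0 0 0 0"

```text
time: 9.53
tool_pos: [0.6291, -0.1503, 0.0815]
ee_rot: [3.142, -0.001, 1.64]
wrist_force: [0.2, -0.1, 0.4]
width: 0.0099
finger_force: 0.0
```

```bash
python3 -c "
from h import *
st()"
```

```text
t 9.5333 tcp [-177.6   -0.3   31.5] F [ 0.2 -0.1  0.4] n 8 first/last [-137.8   15.6] [127.1  17.3] slope 0.0067
```

send_rows --pt "-0.3 4 0 0 0 0" --pt "-0.3 4 0 0 0 0" --pt "0 0 0 0 0 0" --pt "0.2 -3 0 0 0 0" --pt "0 0 0 0 0 0" --pt "0 0 0 0 0 0"

```text
time: 10.08
tool_pos: [0.6287, -0.1453, 0.0815]
ee_rot: [3.142, -0.0, 1.64]
wrist_force: [-0.5, 0.5, -0.5]
width: 0.0102
finger_force: 0.0
```

```bash
python3 -c "
from h import *
st()"
```

```text
t 10.0833 tcp [-172.6   -0.4   31.5] F [-0.5  0.5 -0.5] n 8 first/last [-132.4   15.6] [132.8  17.1] slope 0.0062
```

send_rows --pt "-0.3 4 0 0 0 0" --pt "-0.3 4 0 0 0 0" --pt "0 0 0 0 0 0" --pt "0.2 -3 0 0 0 0" --pt "0 0 0 0 0 0" --pt "0 0 0 0 0 0"

```text
time: 10.63
tool_pos: [0.6283, -0.1403, 0.0815]
ee_rot: [3.141, -0.0, 1.64]
wrist_force: [0.4, 0.7, 0.0]
width: 0.0101
finger_force: 0.0
```

```bash
python3 -c "
from h import *
st()"
```

```text
t 10.6333 tcp [-167.6   -0.5   31.5] F [0.4 0.7 0. ] n 8 first/last [-127.6   15.8] [137.7  16.7] slope 0.0041
```

send_rows --pt "-0.3 4 0 0 0 0" --pt "-0.3 4 0 0 0 0" --pt "0 0 0 0 0 0" --pt "0.2 -3 0 0 0 0" --pt "0 0 0 0 0 0" --pt "0 0 0 0 0 0"

```text
time: 11.18
tool_pos: [0.6279, -0.1353, 0.0815]
ee_rot: [3.142, -0.001, 1.64]
wrist_force: [-0.1, 0.6, 1.1]
width: 0.0099
finger_force: 0.0
```

```bash
python3 -c "
from h import *
st()"
```

```text
t 11.1833 tcp [-162.6   -0.5   31.5] F [-0.1  0.6  1.1] n 8 first/last [-122.8   15.6] [142.3  17.1] slope 0.0057
```

send_rows --pt "-0.3 4 0 0 0 0" --pt "-0.3 4 0 0 0 0" --pt "0 0 0 0 0 0" --pt "0.2 -3 0 0 0 0" --pt "0 0 0 0 0 0" --pt "0 0 0 0 0 0"

```text
time: 11.73
tool_pos: [0.6274, -0.1303, 0.0815]
ee_rot: [3.142, -0.001, 1.64]
wrist_force: [-1.1, -1.1, -0.3]
width: 0.01
finger_force: 0.0
```

```bash
python3 -c "
from h import *
st()"
```

```text
t 11.7333 tcp [-157.5   -0.7   31.5] F [-1.1 -1.1 -0.3] n 8 first/last [-117.6   15.4] [146.9  17.8] slope 0.0068
```

send_rows --pt "-0.3 4 0 0 0 0" --pt "-0.3 4 0 0 0 0" --pt "0 0 0 0 0 0" --pt "0.2 -3 0 0 0 0" --pt "0 0 0 0 0 0" --pt "0 0 0 0 0 0"

```text
time: 12.28
tool_pos: [0.627, -0.1253, 0.0815]
ee_rot: [3.142, -0.001, 1.64]
wrist_force: [0.2, 0.3, 1.0]
width: 0.01
finger_force: 0.0
```

```bash
python3 -c "
from h import *
st()"
```

```text
t 12.2833 tcp [-152.5   -0.7   31.5] F [0.2 0.3 1. ] n 8 first/last [-113.1   15.5] [152.8  16.6] slope 0.0053
```

Centre is now at +20. Keep going.

send_rows --pt "-0.2 4 0 0 0 0" --pt "-0.2 4 0 0 0 0" --pt "0 0 0 0 0 0" --pt "0.2 -3 0 0 0 0" --pt "0 0 0 0 0 0" --pt "0 0 0 0 0 0"

```text
time: 12.83
tool_pos: [0.6268, -0.1202, 0.0814]
ee_rot: [-3.142, -0.001, 1.64]
wrist_force: [-1.3, -0.2, 0.1]
width: 0.0099
finger_force: 0.0
```

```bash
python3 -c "
from h import *
st()"
```

```text
t 12.8333 tcp [-147.5   -0.7   31.4] F [-1.3 -0.2  0.1] n 8 first/last [-107.8   15.6] [157.6  17.2] slope 0.0076
```

send_rows --pt "-0.2 4 0 0 0 0" --pt "-0.2 4 0 0 0 0" --pt "0 0 0 0 0 0" --pt "0.2 -3 0 0 0 0" --pt "0 0 0 0 0 0" --pt "0 0 0 0 0 0"

```text
time: 13.38
tool_pos: [0.6266, -0.1152, 0.0814]
ee_rot: [-3.142, -0.001, 1.64]
wrist_force: [0.1, -0.8, -0.5]
width: 0.0102
finger_force: 0.0
```

```bash
python3 -c "
from h import *
st()"
```

```text
t 13.3833 tcp [-142.5   -0.5   31.4] F [ 0.1 -0.8 -0.5] n 8 first/last [-102.9   15.8] [162.6  17. ] slope 0.0036
```

send_rows --pt "-0.2 4 0 0 0 0" --pt "-0.2 4 0 0 0 0" --pt "0 0 0 0 0 0" --pt "0.2 -3 0 0 0 0" --pt "0 0 0 0 0 0" --pt "0 0 0 0 0 0"

```text
time: 13.93
tool_pos: [0.6265, -0.1101, 0.0814]
ee_rot: [3.142, -0.001, 1.64]
wrist_force: [0.5, 0.5, 0.1]
width: 0.0102
finger_force: 0.0
```

```bash
python3 -c "
from h import *
st()"
```

```text
t 13.9333 tcp [-137.4   -0.4   31.4] F [0.5 0.5 0.1] n 8 first/last [-97.9  16. ] [167.5  16.4] slope 0.0017
```

send_rows --pt "-0.2 4 0 0 0 0" --pt "-0.2 4 0 0 0 0" --pt "0 0 0 0 0 0" --pt "0.2 -3 0 0 0 0" --pt "0 0 0 0 0 0" --pt "0 0 0 0 0 0"

```text
time: 14.48
tool_pos: [0.6263, -0.1051, 0.0814]
ee_rot: [3.142, -0.001, 1.64]
wrist_force: [-0.2, -0.7, -0.6]
width: 0.0099
finger_force: 0.0
```

```bash
python3 -c "
from h import *
st()"
```

```text
t 14.4833 tcp [-132.3   -0.3   31.4] F [-0.2 -0.7 -0.6] n 8 first/last [-91.4  23.4] [173.5   1.3] slope -0.0838
```

It tipped between centre 35 and 40 mm. I'll retreat, check that it stays tipped, and go look at the clip.

send_rows --pt "0.6 -10 0 0 0 0" --pt "0 -10 20 0 0 0" --pt "0 0 35 0 0 0" --pt "0 0 35 0 0 0" --pt "-20 0 30 0 0 0" --pt "-40 0 0 0 0 0" --pt "-40 0 0 0 0 0" --pt "-40 -10 0 0 0 0"

```text
time: 15.2
tool_pos: [0.4859, -0.135, 0.2024]
ee_rot: [3.14, 0.0, 1.642]
wrist_force: [-1.2, -0.4, 0.1]
width: 0.0104
finger_force: 0.0
```

send_rows --pt "-40 0 0 0 0 0" --pt "0 0 0 0 0 0" --pt "0 0 0 0 0 0" --grip 60

```text
time: 15.45
tool_pos: [0.4453, -0.1357, 0.2017]
ee_rot: [3.141, 0.0, 1.638]
wrist_force: [1.1, -0.2, 0.7]
width: 0.0264
finger_force: 0.0
```

```bash
cat >> h.py <<'E'
def clip(save=None):
    im,m=snap('wrist',save); h=cv2.cvtColor(im,cv2.COLOR_RGB2HSV)
    R=((h[...,0]<8)|(h[...,0]>172))&(h[...,1]>150)&(h[...,2]>40); R=R.astype(np.uint8)
    cs=cv2.findContours(R,0,1)[0]; c=max(cs,key=cv2.contourArea); x,y,w,hh=cv2.boundingRect(c); print('bbox',x,y,w,hh)
    return im,m,c
E
python3 -c "
from h import *
st()
im,m,c=clip()
x,y,w,h=cv2.boundingRect(c); x0=max(x-15,0);y0=max(y-15,0)
cr=im[y0:y+h+15,x0:x+w+15]; s=min(790/cr.shape[1],590/cr.shape[0]); print(x0,y0,s)
cv2.imwrite('pics/clip2.png',cv2.resize(cr[:,:,::-1],None,fx=s,fy=s,interpolation=cv2.INTER_CUBIC))
"
```

```text
t 15.45 tcp [-151.5 -182.8  151.7] F [ 1.1 -0.2  0.7] n 8 first/last [-91.2  23.8] [173.2   1.4] slope -0.0851
bbox 285 86 72 79
270 71 5.412844036697248
```

View pics/clip2.png

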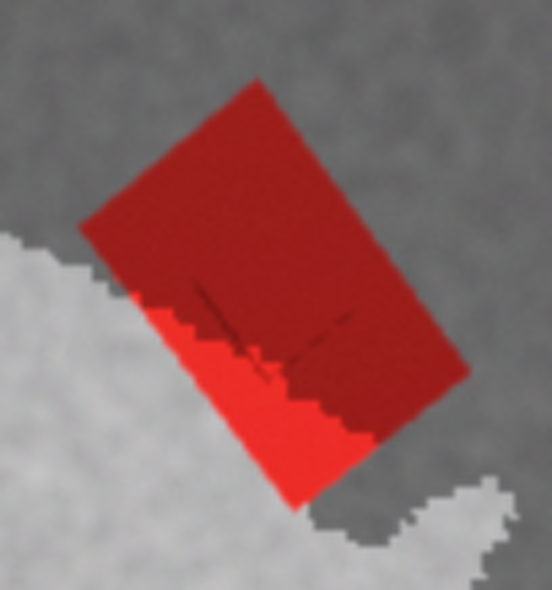

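The crop shows the clip's plate from almost straight above, with corners at (258, 78), (470, 372), (295, 512) and (78, 227). The sign stays tipped with nothing touching it.

```bash
python3 -c "
from h import *
im,m,c=clip()
P=np.array([onz(m,*p[0],.016)[:2]*1e3 for p in c],np.float32); r=cv2.minAreaRect(P); print(r)
o=sensors.get_obs();print(o['tool_pos'],o['ee_rot'],o['joint_positions'],o['width'])
"
```

```text
bbox 284 86 72 79
((446.6514892578125, -45.78302001953125), (35.62870407104492, 56.044769287109375), 41.62030029296875)
[ 0.44806281 -0.13588381  0.20207225] [3.14001637e+00 5.63789262e-04 1.63983831e+00] [-4.15800095e-01 -9.03084084e-02  1.60410520e+00  2.36204499e-04
  1.62613849e+00 -4.84829267e-01] 0.03878459640729744
```

send_rows --pt "0 11 -6 0 0 -0.114" --pt "0 11 -6 0 0 -0.114" --pt "0 11 -6 0 0 -0.114" --pt "-1 11 -6 0 0 -0.114" --pt "0 11 -6 0 0 -0.114" --pt "0 12 -6 0 0 -0.114" --pt "0 12 -6 0 0 -0.114" --pt "0 11 -6 0 0 -0.116" --grip 44

```text
time: 16.27
tool_pos: [0.4475, -0.0447, 0.1533]
ee_rot: [3.141, -0.0, 0.721]
wrist_force: [-0.5, -0.1, 0.5]
width: 0.0441
finger_force: 0.0
```

send_rows --pt "0 0 -25 0 0 0" --pt "0 0 -10 0 0 0" --pt "0 0 0 0 0 0" --pt "0 0 0 0 0 0"

```text
time: 16.6
tool_pos: [0.4462, -0.0454, 0.118]
ee_rot: [-3.14, 0.001, 0.726]
wrist_force: [-0.0, 1.0, -0.5]
width: 0.0442
finger_force: 0.0
```

```bash
python3 -c "
from h import *
o=sensors.get_obs();print(o['tool_pos'],o['ee_rot'],np.degrees(np.arctan2(-np.cos(o['ee_rot'][2]),np.sin(o['ee_rot'][2]))),o['width'])
im,m=snap('top'); b=[x for x in blobs(im,(0,150,90),(8,255,255),60)]
print([(s,c) for s,c,_ in b if 250<c[1]<320])
"
```

```text
[ 0.44615817 -0.04542166  0.11795672] [-3.14004667e+00  1.18724072e-03  7.26287616e-01] -48.38678487535779 0.04415663144531819
[]
```

Aligned. Descend 74 mm and grip.

send_rows --pt "0 0 -25 0 0 0" --pt "0 0 -20 0 0 0" --pt "0 0 -15 0 0 0" --pt "0 0 -10 0 0 0" --pt "0 0 -4 0 0 0" --pt "0 0 0 0 0 0"

```text
time: 17.15
tool_pos: [0.446, -0.0456, 0.0445]
ee_rot: [-3.141, 0.0, 0.726]
wrist_force: [-0.3, -0.3, 0.1]
width: 0.0443
finger_force: 0.0
```

send_rows --pt "0 0 0 0 0 0" --pt "0 0 0 0 0 0" --pt "0 0 0 0 0 0" --pt "0 0 0 0 0 0" --pt "0 0 0 0 0 0" --pt "0 0 0 0 0 0" --grip 8

```text
time: 17.65
tool_pos: [0.4464, -0.0455, 0.0453]
ee_rot: [3.14, -0.001, 0.726]
wrist_force: [-0.9, 0.1, 2.7]
width: 0.018
finger_force: 30.0
```

send_rows --pt "0 0 20 0 0 0" --pt "0 0 35 0 0 0" --pt "0 0 35 0 0 0" --pt "0 0 30 0 0 0" --pt "0 0 0 0 0 0"

```text
time: 18.07
tool_pos: [0.4495, -0.0462, 0.1718]
ee_rot: [3.131, -0.008, 0.726]
wrist_force: [0.5, -0.1, -0.0]
width: 0.0179
finger_force: 30.0
```

send_rows --pt "21 10 0 0 0 0.1135" --pt "21 10 0 0 0 0.1135" --pt "22 10 0 0 0 0.1135" --pt "21 9 0 0 0 0.1135" --pt "22 10 0 0 0 0.1135" --pt "21 10 0 0 0 0.1135" --pt "22 10 0 0 0 0.1135" --pt "21 9 0 0 0 0.1135"

```text
time: 18.73
tool_pos: [0.6174, 0.0333, 0.163]
ee_rot: [-3.14, -0.0, 1.64]
wrist_force: [-1.1, -0.4, -0.2]
width: 0.0176
finger_force: 30.0
```

send_rows --pt "0 0 0 -0.045 -0.003 0" --pt "0 0 0 -0.045 -0.003 0" --pt "0 0 0 0 0 0" --pt "0 0 0 0 0 0" --pt "0 0 0 0 0 0"

```text
time: 19.15
tool_pos: [0.6165, 0.0325, 0.1639]
ee_rot: [-3.141, 0.089, 1.634]
wrist_force: [0.0, 0.5, -0.3]
width: 0.0178
finger_force: 30.0
```

```bash
python3 -c "
from h import *
st()
o=sensors.get_obs();print(o['tool_pos'],o['ee_rot'],o['width'],o['finger_force'])
im,m=snap('wrist','w2.png')
# sign cross-section: roundels in wrist & top
for n in('wrist','top'):
    im,m=snap(n)
    for s,c,_ in blobs(im,(10,100,120),(28,255,255),30):
        z=.066
        for _ in range(5):
            r=rest(onz(m,*c,z)); z=.05+.016-.09*r[0]/1e3
        if abs(r[1])<15: print(n,c,r.round(1))
"
```

```text
t 19.15 tcp [  5.6  -1.4 113.9] F [ 0.   0.5 -0.3] n 8 first/last [-91.2  23.8] [173.8   1.2] slope -0.0858
[0.61656603 0.03222683 0.16421871] [-3.14152078  0.08958036  1.63335055] 0.017727832425015168 29.998227953910828
wrist [318.5, 30.1] [136.4   1.6   3.7]
wrist [318.7, 96.9] [98.3  1.7  7.2]
wrist [318.9, 159.0] [60.3  1.9 10.6]
wrist [319.0, 216.8] [22.2  2.  14. ]
wrist [318.6, 331.7] [-62.6   1.9  21.6]
wrist [320.4, 355.8] [-82.1   3.3  23.4]
top [256.8, 215.4] [99.3  1.2  7.1]
```

View pics/w2.png

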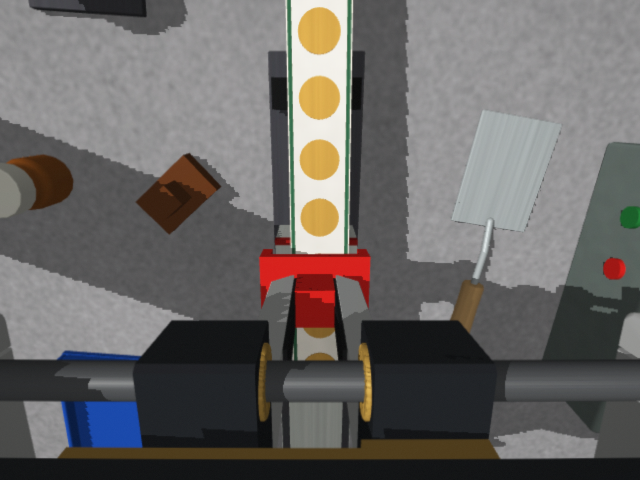

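The view shows the clip held straight across the sign with its ends at (260, 258) and (369, 258), and the sign centre near column 319. I'll compute the side shift.

```bash
python3 -c "
from h import *
im,m=snap('wrist'); o=sensors.get_obs(); print(rest(o['tool_pos']),m['cx'])
h=cv2.cvtColor(im,cv2.COLOR_RGB2HSV); R=((h[...,0]<8)|(h[...,0]>172))&(h[...,1]>150)&(h[...,2]>60)
for r in(256,262,270): 
    w=np.nonzero(R[r,200:420])[0]+200; print(r,w.min(),w.max(),rest(onz(m,w.min(),r,.135)).round(1),rest(onz(m,w.max()+1,r,.135)).round(1))
I=im.min(2)
for r in(235,245): 
    w=np.nonzero(I[r,270:370]>170)[0]+270; print(r,w.min(),w.max(),rest(onz(m,w.min(),r,.064)).round(1),rest(onz(m,w.max()+1,r,.064)).round(1))
"
```

```text
[  5.11215558  -1.09446313 114.69918578] 314.4600212822687
256 260 369 [ 20.7 -28.2  85. ] [20.7 27.  85. ]
262 259 369 [ 17.5 -28.9  85. ] [17.4 27.1 85. ]
270 260 369 [ 13.1 -28.6  85. ] [13.  27.3 85. ]
235 290 343 [  9.1 -17.8  14. ] [ 9.1 19.4 14. ]
245 290 343 [  1.8 -17.9  14. ] [ 1.8 19.6 14. ]
```

send_rows --pt "2 1 -10 0 0 0" --pt "0 0 -15 0 0 0" --pt "0 0 -10 0 0 0" --pt "0 0 -5 0 0 0" --pt "0 0 0 0 0 0" --pt "0 0 0 0 0 0" --pt "0 0 0 0 0 0"

```text
time: 19.98
tool_pos: [0.6193, 0.0336, 0.1251]
ee_rot: [3.14, 0.09, 1.634]
wrist_force: [0.4, 0.3, 0.5]
width: 0.0178
finger_force: 30.0
```

```bash
python3 -c "
from h import *
st()
o=sensors.get_obs();print(o['tool_pos'],o['ee_rot'])
im,m=snap('wrist')
cv2.imwrite('pics/w3.png',cv2.resize(im[200:360,220:420,::-1],None,fx=3.7,fy=3.7,interpolation=cv2.INTER_CUBIC))
"
```

```text
t 19.9833 tcp [ 6.5  1.5 75.1] F [0.4 0.3 0.5] n 7 first/last [-91.2  23.6] [173.8   1.2] slope -0.0846
[0.61941902 0.03358854 0.12542092] [3.13951671 0.09033353 1.63368715]
```

View pics/w3.png

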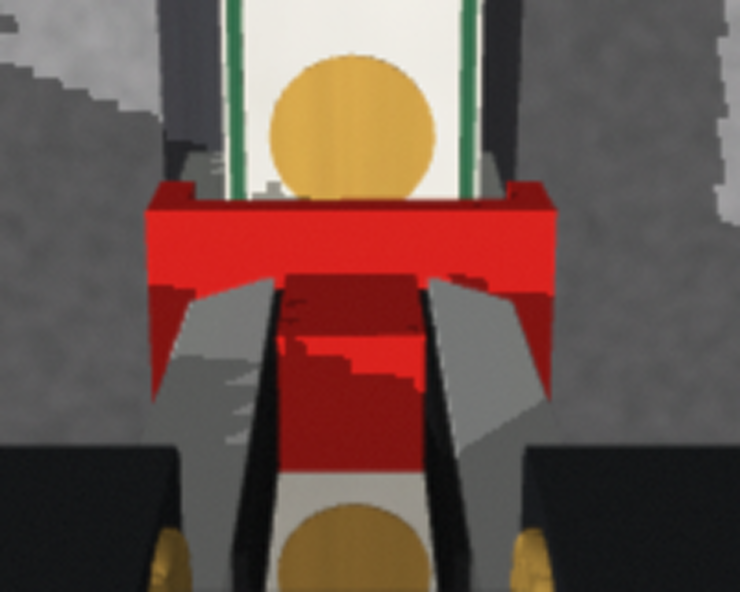

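The clip spans 148–556 and the sign 222–485, so it is well centred. Lower and release.

send_rows --pt "0 0 -8 0 0 0" --pt "0 0 -7 0 0 0" --pt "0 0 -5 0 0 0" --pt "0 0 -3 0 0 0" --pt "0 0 0 0 0 0" --pt "0 0 0 0 0 0"

```text
time: 20.58
tool_pos: [0.6187, 0.0336, 0.1011]
ee_rot: [3.142, 0.09, 1.634]
wrist_force: [-0.6, 0.1, -0.6]
width: 0.0174
finger_force: 30.0
```

```bash
python3 -c "
from h import *
st()"
```

```text
t 20.5833 tcp [ 6.6  0.9 51.1] F [-0.6  0.1 -0.6] n 7 first/last [-91.2  23.6] [173.5   1.3] slope -0.0847
```

send_rows --pt "0 0 -0.5 0 0 0" --pt "0 0 0 0 0 0" --pt "0 0 0 0 0 0" --pt "0 0 0 0 0 0" --pt "0 0 0 0 0 0" --grip 40

```text
time: 21.05
tool_pos: [0.6189, 0.0336, 0.1011]
ee_rot: [3.141, 0.09, 1.634]
wrist_force: [-0.1, -0.5, 0.5]
width: 0.0399
finger_force: 0.0
```

send_rows --pt "0 2 15 0 0 0" --pt "0 3 35 0 0 0" --pt "0 3 35 0 0 0" --pt "0 0 20 0.09 0.006 0" --pt "0 0 0 0 0 0" --pt "0 0 0 0 0 0"

```text
time: 21.55
tool_pos: [0.6198, 0.0406, 0.2079]
ee_rot: [3.138, 0.001, 1.632]
wrist_force: [0.3, -0.9, -0.9]
width: 0.0403
finger_force: 0.0
```

```bash
python3 -c "
from h import *
st()
im,m=snap('wrist','w4.png')
o=sensors.get_obs();print(o['tool_pos'],o['ee_rot'])
"
```

```text
t 21.55 tcp [ 13.4   2.4 157.9] F [ 0.3 -0.9 -0.9] n 6 first/last [-91.   23.5] [173.8   1.2] slope -0.0839
[0.61808769 0.0414652  0.2041301 ] [-3.13871339e+00  5.84049385e-04  1.63346538e+00]
```

View pics/w4.png

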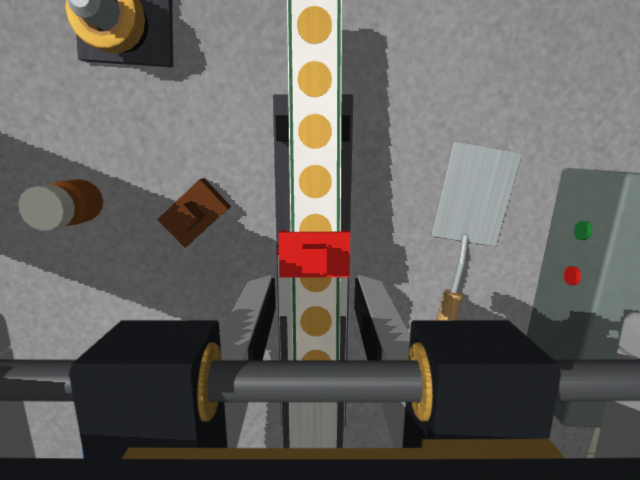

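The clip is astride the sign at (314, 254), over the edge, and the sign is still tipped. Next I go round to the front end to push it back.

send_rows --pt "-2 34 0 0 0 0" --pt "-2 34 0 0 0 0" --pt "-2 34 0 0 0 0" --pt "-2 34 0 0 0 0" --pt "-3 35 0 0 0 0" --pt "-3 34 0 0 0 0" --pt "0 0 0 0 0 0" --pt "0 0 0 0 0 0" --grip 10

```text
time: 22.32
tool_pos: [0.6032, 0.2485, 0.2029]
ee_rot: [-3.137, 0.002, 1.638]
wrist_force: [0.4, -0.0, 0.1]
width: 0.0103
finger_force: 0.0
```

```bash
cat >> h.py <<'E'
def clippos():
    out=[]
    for n,z in(('scene',None),('top',.078)):
        im,m=snap(n); h=cv2.cvtColor(im,cv2.COLOR_RGB2HSV)
        R=((h[...,0]<8)|(h[...,0]>172))&(h[...,1]>140)&(h[...,2]>60)
        k,l,s,c=cv2.connectedComponentsWithStats(R.astype(np.uint8))
        for i in range(1,k):
            if s[i,4]<60: continue
            if z is None:
                C,d=ray(m,*c[i]); t=((E0-C)@V)/(d@V); r=rest(C+t*d)
            else: r=rest(onz(m,*c[i],z))
            if abs(r[0])<250 and abs(r[1])<40 and 5<r[2]<70: out.append((n,s[i,4],r.round(1)))
    return out
E
python3 -c "
from h import *
st(); print(clippos())
im,m=snap('top'); print('ink',onz(m,158,171,.13))
o=sensors.get_obs();print(o['tool_pos'],o['ee_rot'])
"
```

```text
t 22.3167 tcp [222.   -1.1 152.9] F [ 0.4 -0.   0.1] n 7 first/last [-91.   23.5] [173.5   1.3] slope -0.0844
[('scene', np.int32(486), array([ 4.7,  0. , 19. ])), ('top', np.int32(345), array([ 4.5, -1.4, 28. ]))]
ink [0.70730017 0.34872518 0.13      ]
[0.60478038 0.24524518 0.20502062] [-3.14012628e+00  1.03890762e-03  1.63225450e+00]
```

send_rows --pt "0 1 -35 0 0 0" --pt "0 0 -35 0 0 0" --pt "0 0 -30 0 0 0" --pt "0 0 -25 0 0 0" --pt "0 0 -15 0 0 0" --pt "0 0 -4 0 0 0" --pt "0 0 0 0 0 0" --pt "0 0 0 0 0 0"

```text
time: 23.18
tool_pos: [0.6057, 0.2469, 0.0631]
ee_rot: [3.14, -0.0, 1.632]
wrist_force: [0.6, -0.5, 0.8]
width: 0.01
finger_force: 0.0
```

send_rows --pt "0.3 -4 0 0 0 0" --pt "0.3 -4 0 0 0 0" --pt "0.2 -4 0 0 0 0" --pt "0.2 -3 0 0 0 0" --pt "0.2 -3 0 0 0 0" --pt "0.2 -3 0 0 0 0" --pt "0.2 -3 0 0 0 0" --pt "0 0 0 0 0 0"

```text
time: 23.85
tool_pos: [0.6076, 0.2259, 0.0647]
ee_rot: [3.137, -0.005, 1.634]
wrist_force: [-0.6, 5.0, 4.4]
width: 0.0101
finger_force: 2.8
```

```bash
python3 -c "
from h import *
st(); print(clippos())
"
```

```text
t 23.85 tcp [199.1   1.9  14.7] F [-0.6  5.   4.4] n 7 first/last [-102.2   25.5] [162.2   2.1] slope -0.0887
[('scene', np.int32(485), array([-6.1,  0. , 19.8])), ('top', np.int32(338), array([-6.1, -1.7, 28. ]))]
```

send_rows --pt "-0.2 4 0 0 0 0" --pt "-0.2 4 0 0 0 0" --pt "0 0 0 0 0 0" --pt "0 0 0 0 0 0" --pt "0 0 0 0 0 0"

```text
time: 24.42
tool_pos: [0.6058, 0.2312, 0.0615]
ee_rot: [-3.141, 0.001, 1.634]
wrist_force: [0.2, -0.2, -0.4]
width: 0.0102
finger_force: 0.0
```

```bash
python3 -c "
from h import *
st(); print(clippos())
"
```

```text
t 24.4167 tcp [204.6   0.5  11.5] F [ 0.2 -0.2 -0.4] n 7 first/last [-103.9   16.2] [162.2  16.4] slope 0.0002
[('scene', np.int32(495), array([-8.2,  0. , 18.7])), ('top', np.int32(334), array([-7.8, -2.1, 28. ]))]
```

Level, with the clip at about −8. Raise the fingers and push back about 122 mm.

send_rows --pt "0 0 10 0 0 0" --pt "0 0 10 0 0 0" --pt "0.5 -8 0 0 0 0" --pt "0.5 -8 0 0 0 0" --pt "0.5 -8 0 0 0 0" --pt "0.5 -8 0 0 0 0" --pt "0.5 -8 0 0 0 0" --pt "0.5 -8 0 0 0 0"

```text
time: 25.23
tool_pos: [0.609, 0.1831, 0.082]
ee_rot: [3.141, -0.001, 1.634]
wrist_force: [0.0, 3.5, 1.8]
width: 0.0101
finger_force: 2.2
```

send_rows --pt "0.5 -8 0 0 0 0" --pt "0.5 -8 0 0 0 0" --pt "0.5 -8 0 0 0 0" --pt "0.5 -8 0 0 0 0" --pt "0.5 -8 0 0 0 0" --pt "0.5 -8 0 0 0 0" --pt "0.5 -8 0 0 0 0" --pt "0 0 0 0 0 0"

```text
time: 25.9
tool_pos: [0.613, 0.1252, 0.0826]
ee_rot: [3.141, 0.003, 1.632]
wrist_force: [0.6, 1.2, 2.1]
width: 0.0098
finger_force: 0.9
```

```bash
python3 -c "
from h import *
st(); print(clippos())
"
```

```text
t 25.9 tcp [98.3  0.9 32.6] F [0.6 1.2 2.1] n 7 first/last [-205.7   18.3] [60.7 17.1] slope -0.003
[('scene', np.int32(526), array([-108.4,    0. ,   17.9])), ('top', np.int32(335), array([-107.4,   -3.6,   28. ]))]
```

send_rows --pt "0.4 -6 0 0 0 0" --pt "0.4 -6 0 0 0 0" --pt "0.3 -5 0 0 0 0" --pt "0.2 -4 0 0 0 0" --pt "0 0 0 0 0 0" --pt "0 6 0 0 0 0" --pt "0 6 0 0 0 0" --pt "0 0 0 0 0 0"

```text
time: 26.72
tool_pos: [0.614, 0.1197, 0.0823]
ee_rot: [3.141, -0.0, 1.635]
wrist_force: [-0.2, -0.9, 0.3]
width: 0.0096
finger_force: 0.0
```

```bash
python3 -c "
from h import *
st(); print(clippos())
o=sensors.get_obs();print(o['tool_pos'],o['ee_rot'])
"
```

```text
t 26.7167 tcp [92.8  1.6 32.3] F [-0.2 -0.9  0.3] n 7 first/last [-224.9   17.4] [40.7 16.9] slope -0.0018
[('scene', np.int32(526), array([-127.9,    0. ,   16.8])), ('top', np.int32(339), array([-127.4,   -3. ,   28. ]))]
[0.61393297 0.11887719 0.08216455] [3.14119337e+00 4.19903038e-04 1.63450667e+00]
```

send_rows --pt "0 4 20 0 0 0" --pt "0 0 40 0 0 0" --pt "0 0 40 0 0 0" --pt "0 -20 35 0 0 0" --pt "0 -40 10 0 0 0" --pt "2 -40 0 0 0 0" --pt "2 -40 0 0 0 0" --pt "2 -40 0 0 0 0"

```text
time: 27.53
tool_pos: [0.6199, -0.059, 0.228]
ee_rot: [3.14, 0.001, 1.635]
wrist_force: [0.6, -0.9, -1.1]
width: 0.0099
finger_force: 0.0
```

send_rows --pt "2 -40 0 0 0 0" --pt "2 -40 0 0 0 0" --pt "2 -40 0 0 0 0" --pt "0 0 0 0 0 0" --pt "0 0 0 0 0 0" --grip 70

```text
time: 27.95
tool_pos: [0.6254, -0.1798, 0.2264]
ee_rot: [-3.141, -0.0, 1.63]
wrist_force: [0.3, 0.3, -0.1]
width: 0.0402
finger_force: 0.0
```

```bash
python3 -c "
from h import *
st(); print(clippos())
im,m=snap('wrist','w5.png')
for s,c,_ in blobs(im,(10,100,120),(28,255,255),30): print(c,rest(onz(m,*c,.066)).round(1))
"
```

```text
t 27.95 tcp [-206.9   -5.8  176.4] F [ 0.3  0.3 -0.1] n 7 first/last [-225.5   17.6] [40.9 17. ] slope -0.0008
[('scene', np.int32(535), array([-128. ,    0. ,   17.2])), ('top', np.int32(305), array([-126.1,   -1. ,   28. ]))]
[321.9, 15.0] [-34.7   0.6  16. ]
[321.7, 68.5] [-71.9   0.6  16. ]
[456.0, 130.0] [-117.4  108.5   16. ]
[321.4, 113.2] [-104.8    0.5   16. ]
[321.0, 174.9] [-153.1    0.5   16. ]
[320.7, 215.0] [-186.4    0.4   16. ]
[320.5, 258.4] [-224.5    0.4   16. ]
[167.6, 391.6] [-357.1 -145.1   16. ]
[461.3, 391.2] [-356.3  135.5   16. ]
```

View pics/w5.png

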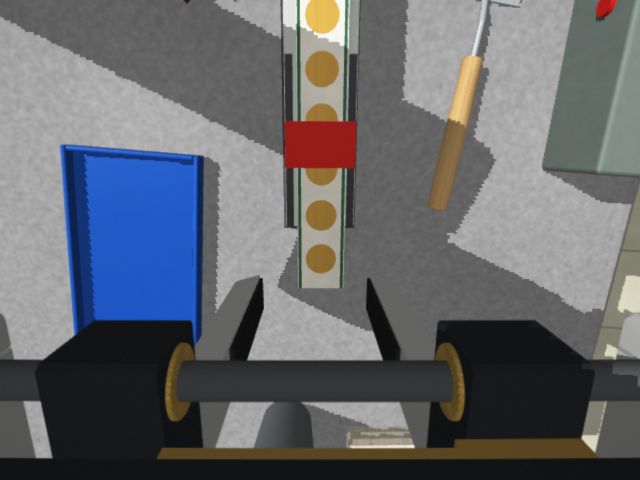

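The sign lies level and straight, with the clip at (320, 144) midway along the rails (rows 55–228). Now the rolls.

send_rows --pt "-18 36 2 0 0 0" --pt "-18 36 2 0 0 0" --pt "-18 36 2 0 0 0" --pt "-18 36 2 0 0 0" --pt "-18 36 2 0 0 0" --pt "-18 36 2 0 0 0" --pt "-18 36 2 0 0 0" --pt "-18 36 2 0 0 0"

```text
time: 28.82
tool_pos: [0.48, 0.1135, 0.2436]
ee_rot: [3.14, -0.0, 1.636]
wrist_force: [0.9, 1.3, -0.6]
width: 0.0702
finger_force: 0.0
```

send_rows --pt "-18 36 2 0 0 0" --pt "-16 36 2 0 0 -0.06" --pt "0 0 0 0 0 0" --pt "0 0 0 0 0 0"

```text
time: 29.15
tool_pos: [0.4464, 0.1853, 0.2478]
ee_rot: [3.14, -0.0, 1.581]
wrist_force: [-0.1, -0.5, -0.3]
width: 0.0701
finger_force: 0.0
```

```bash
python3 -c "
from h import *
im,m=snap('wrist','w6.png')
o=sensors.get_obs();print(o['tool_pos'],o['ee_rot'],o['width'])
"
```

```text
[0.44709005 0.1838164  0.24742268] [3.14030234e+00 4.67522335e-04 1.57819729e+00] 0.07009691672454317
```

View pics/w6.png

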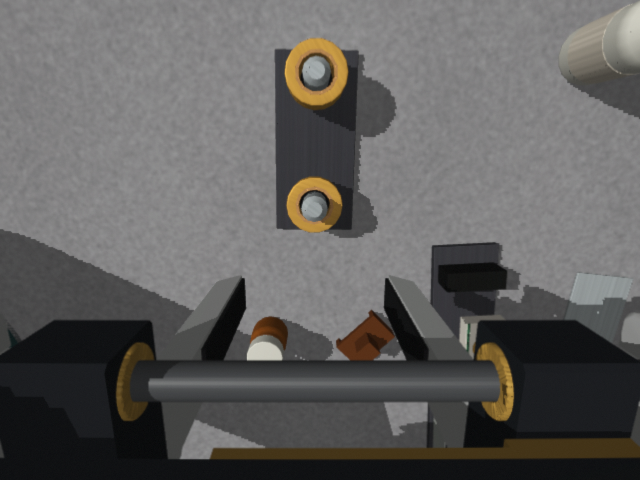

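The far stack at (316, 73) looks larger than the near one at (314, 205), so two rolls are on the far spindle and one on the near.

```bash
cat >> h.py <<'E'
def rolls(im,m,z,region=None):
    h=cv2.cvtColor(im,cv2.COLOR_RGB2HSV); G=cv2.inRange(h,np.array((10,100,70)),np.array((30,255,255)))
    for c in cv2.findContours(G,0,1)[0]:
        if cv2.contourArea(c)<800: continue
        P=np.array([onz(m,*p[0],z)[:2]*1e3 for p in c],np.float32); (a,b),r=cv2.minEnclosingCircle(P); (q,w),sz,_=cv2.minAreaRect(P)
        print('z',z,'px',cv2.boundingRect(c),'circ',round(a,1),round(b,1),'r',round(r,1),'rect',round(q,1),round(w,1),np.round(sz,1))
E
python3 -c "
from h import *
im,m=snap('wrist')
for z in(.042,.060): rolls(im[:300],m,z)
# post tops
for u,v in((316.5,69),(315,207)): print(onz(m,u,v,.068))
"
```

```text
z 0.042 px (285, 175, 57, 56) circ 446.4 204.6 r 27.2 rect 445.9 204.7 [53.5 52.7]
z 0.042 px (283, 36, 64, 70) circ 446.6 320.9 r 29.3 rect 446.5 321.5 [55.6 56.5]
z 0.06 px (285, 175, 57, 56) circ 446.4 207.1 r 25.9 rect 446.0 207.1 [50.8 50. ]
z 0.06 px (283, 36, 64, 70) circ 446.6 317.5 r 27.9 rect 446.5 318.2 [52.8 53.6]
[0.44819245 0.31817653 0.068     ]
[0.44777108 0.2046492  0.068     ]
```

send_rows --pt "0 33 0 0 0 0" --pt "1 34 0 0 0 0" --pt "0 34 0 0 0 0" --pt "0 33 -20 0 0 0" --pt "0 0 -40 0 0 0" --pt "0 0 -40 0 0 0" --pt "0 0 -40 0 0 0" --pt "0 0 -25 0 0 0"

```text
time: 29.92
tool_pos: [0.4477, 0.3141, 0.0769]
ee_rot: [-3.136, 0.004, 1.572]
wrist_force: [-0.5, 0.6, -1.1]
width: 0.0699
finger_force: 0.0
```

send_rows --pt "0 0 -11 0 0 0" --pt "0 0 0 0 0 0" --pt "0 0 0 0 0 0"

```text
time: 30.17
tool_pos: [0.45, 0.316, 0.0717]
ee_rot: [3.141, -0.0, 1.572]
wrist_force: [1.0, 0.3, 0.3]
width: 0.0703
finger_force: 0.0
```

send_rows --pt "0 0 0 0 0 0" --pt "0 0 0 0 0 0" --pt "0 0 0 0 0 0" --pt "0 0 0 0 0 0" --grip 45

```text
time: 30.5
tool_pos: [0.4498, 0.3173, 0.0736]
ee_rot: [3.138, -0.002, 1.574]
wrist_force: [-1.6, 0.2, 6.7]
width: 0.0534
finger_force: 30.0
```

send_rows --pt "0 0 10 0 0 0" --pt "0 0 20 0 0 0" --pt "0 0 30 0 0 0" --pt "0 0 30 0 0 0" --pt "0 0 0 0 0 0"

```text
time: 30.92
tool_pos: [0.4522, 0.3185, 0.1692]
ee_rot: [3.129, -0.007, 1.574]
wrist_force: [0.5, -0.2, 0.9]
width: 0.0536
finger_force: 30.0
```

```bash
python3 -c "
from h import *
o=sensors.get_obs();print(o['tool_pos'],o['ee_rot'],o['width'],o['finger_force'])
im,m=snap('scene'); im2,m2=snap('wrist')
a=cv2.resize(im[150:260,340:520,::-1],(400,300)); b=cv2.resize(im2[:,:,::-1],(400,300)); cv2.imwrite('pics/r1.png',np.hstack([a,b]))
"
```

```text
[0.45218574 0.31850632 0.16917437] [ 3.1290634  -0.00673218  1.57397906] 0.053637101786484266 29.999831900931895
```

View pics/r1.png

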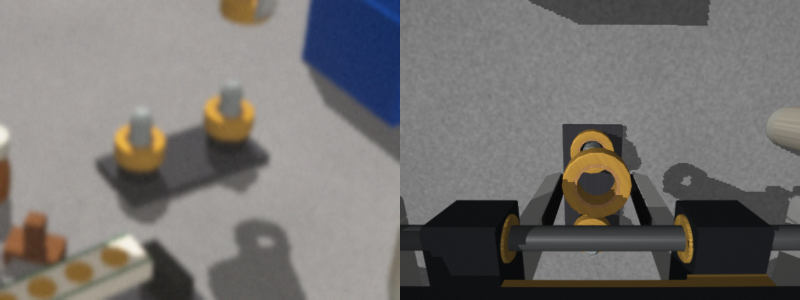

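send_rows --pt "-1 -40 0 0 0 0" --pt "-1 -40 0 0 0 0" --pt "-1 -40 0 0 0 0" --pt "-1 -40 0 0 0 0" --pt "-1 -40 0 0 0 0" --pt "0 -40 0 0 0 0" --pt "0 -40 0 0 0 0" --pt "0 -40 0 0 0 0"

```text
time: 31.68
tool_pos: [0.4423, -0.005, 0.1591]
ee_rot: [-3.139, -0.0, 1.574]
wrist_force: [0.4, 1.3, -0.6]
width: 0.0538
finger_force: 30.0
```

send_rows --pt "0 -40 0 0 0 0" --pt "0 -40 0 0 0 0" --pt "0 -40 0 0 0 0" --pt "0 -40 0 0 0 0" --pt "0 -40 0 0 0 0" --pt "0 -40 0 0 0 0" --pt "0 -40 0 0 0 0" --pt "0 -40 0 0 0 0"

```text
time: 32.35
tool_pos: [0.4426, -0.3247, 0.1588]
ee_rot: [-3.139, -0.002, 1.573]
wrist_force: [0.1, 1.3, -0.1]
width: 0.0535
finger_force: 30.0
```

send_rows --pt "0 0 -40 0 0 0" --pt "0 0 -40 0 0 0" --pt "0 0 -20 0 0 0" --pt "0 0 0 0 0 0" --pt "0 0 0 0 0 0"

```text
time: 32.77
tool_pos: [0.4423, -0.3221, 0.0583]
ee_rot: [-3.137, -0.004, 1.574]
wrist_force: [-0.6, 0.2, 0.4]
width: 0.0536
finger_force: 30.0
```

```bash
python3 -c "
from h import *
o=sensors.get_obs();print(o['tool_pos'],o['ee_rot'],o['width'],o['finger_force'])
st(); print(clippos())
im,m=snap('top'); rolls(im[:330],m,.042)
"
```

```text
[ 0.44227519 -0.32209362  0.05829793] [-3.13711824 -0.00403119  1.57370482] 0.053550284062161425 29.999867188744247
t 32.7667 tcp [-337.3 -197.5    8.3] F [-0.6  0.2  0.4] n 7 first/last [-225.5   17.6] [40.4 17.7] slope -0.0002
[('scene', np.int32(537), array([-128.2,    0. ,   17.3])), ('top', np.int32(336), array([-127.3,   -2.9,   28. ]))]
z 0.042 px (534, 253, 106, 77) circ 395.3 -680.8 r 150.3 rect 425.4 -681.9 [274.1 186. ]
z 0.042 px (477, 93, 125, 89) circ 814.4 -581.4 r 182.8 rect 815.3 -582.4 [216.9 302.6]
```

send_rows --pt "0 0 -10 0 0 0" --pt "0 0 -8 0 0 0" --pt "0 0 -4 0 0 0" --pt "0 0 0 0 0 0" --pt "0 0 0 0 0 0"

```text
time: 33.38
tool_pos: [0.4435, -0.323, 0.0383]
ee_rot: [-3.141, -0.001, 1.574]
wrist_force: [-0.1, 0.4, -1.1]
width: 0.0534
finger_force: 30.0
```

send_rows --pt "0 0 0 0 0 0" --pt "0 0 0 0 0 0" --pt "0 0 0 0 0 0" --pt "0 0 0 0 0 0" --grip 70

```text
time: 33.72
tool_pos: [0.4441, -0.3237, 0.0395]
ee_rot: [3.141, 0.001, 1.574]
wrist_force: [0.3, 0.0, -0.5]
width: 0.0696
finger_force: 0.0
```

send_rows --pt "0 0 20 0 0 0" --pt "0 0 40 0 0 0" --pt "0 0 40 0 0 0" --pt "0 0 20 0 0 0" --pt "0 40 0 0 0 0" --pt "0 40 0 0 0 0" --pt "0 40 0 0 0 0" --pt "0 40 0 0 0 0"

```text
time: 34.38
tool_pos: [0.4437, -0.1621, 0.1595]
ee_rot: [3.14, 0.0, 1.572]
wrist_force: [-0.0, 0.3, 0.1]
width: 0.0698
finger_force: 0.0
```

send_rows --pt "0 40 0 0 0 0" --pt "0 40 0 0 0 0" --pt "0 40 0 0 0 0" --pt "0 40 0 0 0 0" --pt "1 40 0 0 0 0" --pt "1 40 10 0 0 0" --pt "1 20 20 0 0 0" --pt "0 0 0 0 0 0"

```text
time: 35.05
tool_pos: [0.4483, 0.1005, 0.1929]
ee_rot: [3.135, -0.002, 1.58]
wrist_force: [0.4, -0.1, 0.3]
width: 0.0699
finger_force: 0.0
```

```bash
python3 -c "
from h import *
o=sensors.get_obs();print(o['tool_pos'],o['ee_rot'],o['width'],o['finger_force'])
im,m=snap('wrist'); rolls(im[:300],m,.042)
im,m=snap('top','t2.png'); rolls(im[240:330,:470],m,.023)
h=cv2.cvtColor(im,cv2.COLOR_RGB2HSV)
for s,c,_ in blobs(im,(10,90,70),(30,255,255),60):
  if 250<c[1]<320 and c[0]<480: print(s,c,onz(m,*c,.023))
"
```

```text
[0.44831653 0.10046973 0.19290219] [ 3.13453655e+00 -2.31155756e-03  1.57972229e+00] 0.06987492419286957 0.0
z 0.042 px (339, 251, 68, 49) circ 498.9 60.4 r 29.4 rect 498.3 59.5 [51.3 33.9]
z 0.042 px (276, 68, 71, 74) circ 446.2 204.1 r 26.9 rect 446.0 204.1 [53.5 52.8]
[279, 250, 24, 24, 277] [289.8, 261.8] [0.50319789 0.04819543 0.023     ]
[167, 274, 22, 23, 289] [178.1, 285.5] [0.44577852 0.32229869 0.023     ]
[430, 275, 21, 21, 241] [440.0, 285.4] [ 0.44344318 -0.31917136  0.023     ]
```

First roll is in the tray. Next the near spindle.

send_rows --pt "0 35 0 0 0 0" --pt "0 35 0 0 0 0" --pt "-1 34 0 0 0 0" --pt "0 0 -40 0 0 0" --pt "0 0 -40 0 0 0" --pt "0 0 -35 0 0 0" --pt "0 0 -15 0 0 0" --pt "0 0 -10 0 0 0"

```text
time: 35.82
tool_pos: [0.4433, 0.198, 0.0446]
ee_rot: [-3.134, 0.003, 1.572]
wrist_force: [0.2, -0.7, 0.2]
width: 0.07
finger_force: 0.0
```

send_rows --pt "0 0 0 0 0 0" --pt "0 0 0 0 0 0" --pt "0 0 0 0 0 0"

```text
time: 36.07
tool_pos: [0.4473, 0.2003, 0.0506]
ee_rot: [3.138, -0.001, 1.573]
wrist_force: [0.3, -0.5, 0.0]
width: 0.0698
finger_force: 0.0
```

send_rows --pt "0 0 0 0 0 0" --pt "0 0 0 0 0 0" --pt "0 0 0 0 0 0" --pt "0 0 0 0 0 0" --grip 45

```text
time: 36.4
tool_pos: [0.4467, 0.2008, 0.0504]
ee_rot: [3.139, -0.001, 1.574]
wrist_force: [-0.4, -1.3, 3.8]
width: 0.0539
finger_force: 30.0
```

send_rows --pt "0 0 10 0 0 0" --pt "0 0 20 0 0 0" --pt "0 0 35 0 0 0" --pt "0 0 35 0 0 0" --pt "0 0 5 0 0 0" --pt "0 0 0 0 0 0"

```text
time: 36.9
tool_pos: [0.4478, 0.2013, 0.1578]
ee_rot: [3.134, -0.002, 1.574]
wrist_force: [-0.0, 0.3, -1.1]
width: 0.0539
finger_force: 30.0
```

```bash
python3 -c "
from h import *
o=sensors.get_obs();print(o['tool_pos'],o['ee_rot'],o['width'],o['finger_force'])
im,m=snap('wrist'); rolls(im[:300],m,.042)
"
```

```text
[0.44775286 0.20131279 0.15783067] [ 3.13428231e+00 -2.27465340e-03  1.57402798e+00] 0.05388989418960923 29.999583789613098
z 0.042 px (257, 236, 116, 64) circ 448.9 166.9 r 44.3 rect 448.9 185.8 [49.3 87.9]
z 0.042 px (272, 33, 81, 87) circ 446.7 318.6 r 27.1 rect 446.7 319.0 [53.7 53. ]
```

send_rows --pt "-1 -40 0 0 0 0" --pt "-1 -40 0 0 0 0" --pt "-1 -40 0 0 0 0" --pt "0 -40 0 0 0 0" --pt "0 -40 0 0 0 0" --pt "0 -40 0 0 0 0" --pt "0 -40 0 0 0 0" --pt "0 -40 0 0 0 0"

```text
time: 37.62
tool_pos: [0.441, -0.1206, 0.1514]
ee_rot: [-3.137, -0.002, 1.574]
wrist_force: [0.7, 1.4, -0.1]
width: 0.0538
finger_force: 30.0
```

send_rows --pt "0 -40 0 0 0 0" --pt "0 -40 0 0 0 0" --pt "0 -40 0 0 0 0" --pt "0 0 -40 0 0 0" --pt "0 0 -35 0 0 0" --pt "0 0 -20 0 0 0" --pt "0 0 0 0 0 0" --pt "0 0 0 0 0 0"

```text
time: 38.28
tool_pos: [0.4408, -0.238, 0.056]
ee_rot: [-3.136, -0.004, 1.574]
wrist_force: [-0.1, -0.0, -1.3]
width: 0.0541
finger_force: 30.0
```

send_rows --pt "0 0 -10 0 0 0" --pt "0 0 -8 0 0 0" --pt "0 0 -4 0 0 0" --pt "0 0 0 0 0 0" --pt "0 0 0 0 0 0"

```text
time: 38.7
tool_pos: [0.4431, -0.2394, 0.0373]
ee_rot: [3.141, 0.0, 1.574]
wrist_force: [-0.3, 0.3, -0.4]
width: 0.0535
finger_force: 30.0
```

send_rows --pt "0 0 0 0 0 0" --pt "0 0 0 0 0 0" --pt "0 0 0 0 0 0" --pt "0 0 0 0 0 0" --grip 70

```text
time: 39.03
tool_pos: [0.4432, -0.2396, 0.0375]
ee_rot: [3.141, 0.001, 1.574]
wrist_force: [-0.4, -0.0, -1.1]
width: 0.0697
finger_force: 0.0
```

send_rows --pt "0 0 20 0 0 0" --pt "0 0 40 0 0 0" --pt "0 0 40 0 0 0" --pt "0 40 20 0 0 0" --pt "1 40 0 0 0 0" --pt "1 40 0 0 0 0" --pt "1 40 0 0 0 0" --pt "1 40 0 0 0 0"

```text
time: 39.7
tool_pos: [0.4467, -0.0406, 0.1563]
ee_rot: [3.14, 0.0, 1.573]
wrist_force: [0.2, -0.5, -0.3]
width: 0.0699
finger_force: 0.0
```

send_rows --pt "0 40 0 0 0 0" --pt "0 40 0 0 0 0" --pt "1 40 0 0 0 0" --pt "0 40 0 0 0 0" --pt "0 40 0 0 0 0" --pt "0 40 0 0 0 0" --pt "0 0 20 0 0 0" --pt "0 0 0 0 0 0"

```text
time: 40.37
tool_pos: [0.4489, 0.2005, 0.1786]
ee_rot: [3.136, -0.001, 1.578]
wrist_force: [0.3, -0.2, 0.5]
width: 0.0699
finger_force: 0.0
```

```bash
python3 -c "
from h import *
o=sensors.get_obs();print(o['tool_pos'],o['ee_rot'],o['width'],o['finger_force'])
im,m=snap('wrist'); rolls(im[:300],m,.042)
im,m=snap('top')
for s,c,_ in blobs(im,(10,90,70),(30,255,255),60):
  if 250<c[1]<320 and c[0]<480: print(s,c,onz(m,*c,.023))
"
```

```text
[0.44887537 0.2004848  0.17859145] [ 3.13647241e+00 -1.47716396e-03  1.57841721e+00] 0.0698850259528481 0.0
z 0.042 px (275, 41, 74, 80) circ 446.7 318.7 r 27.0 rect 446.7 318.6 [52.6 53. ]
[279, 250, 24, 24, 282] [289.9, 261.8] [0.50319696 0.04795053 0.023     ]
[430, 275, 21, 21, 241] [440.0, 285.4] [ 0.44344318 -0.31917136  0.023     ]
[396, 276, 21, 21, 222] [405.7, 286.2] [ 0.44214968 -0.23472268  0.023     ]
```

send_rows --pt "0 39 0 0 0 0" --pt "-1 39 0 0 0 0" --pt "0 39 0 0 0 0" --pt "0 0 -35 0 0 0" --pt "0 0 -35 0 0 0" --pt "0 0 -30 0 0 0" --pt "0 0 -15 0 0 0" --pt "0 0 -8 0 0 0"

```text
time: 41.13
tool_pos: [0.445, 0.3119, 0.0482]
ee_rot: [-3.135, 0.004, 1.571]
wrist_force: [-0.0, -0.6, 0.0]
width: 0.0699
finger_force: 0.0
```

send_rows --pt "0 1 -2 0 0 0" --pt "0 0 0 0 0 0" --pt "0 0 0 0 0 0"

```text
time: 41.38
tool_pos: [0.4481, 0.3158, 0.0521]
ee_rot: [3.139, -0.001, 1.573]
wrist_force: [-0.2, -0.4, -0.2]
width: 0.0701
finger_force: 0.0
```

send_rows --pt "0 0 0 0 0 0" --pt "0 0 0 0 0 0" --pt "0 0 0 0 0 0" --pt "0 0 0 0 0 0" --grip 45

```text
time: 41.72
tool_pos: [0.4475, 0.3162, 0.052]
ee_rot: [3.14, -0.001, 1.574]
wrist_force: [-1.3, -0.1, 3.9]
width: 0.0534
finger_force: 30.0
```

send_rows --pt "0 0 10 0 0 0" --pt "0 0 20 0 0 0" --pt "0 0 35 0 0 0" --pt "0 0 35 0 0 0" --pt "0 0 5 0 0 0" --pt "0 0 0 0 0 0"

```text
time: 42.22
tool_pos: [0.4486, 0.317, 0.1598]
ee_rot: [3.135, -0.004, 1.574]
wrist_force: [0.2, -0.1, -0.7]
width: 0.0534
finger_force: 30.0
```

```bash
python3 -c "
from h import *
o=sensors.get_obs();print(o['tool_pos'],o['ee_rot'],o['width'],o['finger_force'])
im,m=snap('wrist'); rolls(im[:300],m,.042)
"
```

```text
[0.44863854 0.31695881 0.15984347] [ 3.13451367 -0.00387583  1.57397466] 0.05341564770523105 29.999650698155165
z 0.042 px (258, 235, 114, 65) circ 449.8 282.7 r 44.0 rect 449.8 301.4 [50.4 87. ]
```

send_rows --pt "-1 -40 0 0 0 0" --pt "-1 -40 0 0 0 0" --pt "-1 -40 0 0 0 0" --pt "0 -40 0 0 0 0" --pt "0 -40 0 0 0 0" --pt "0 -40 0 0 0 0" --pt "0 -40 0 0 0 0" --pt "0 -40 0 0 0 0"

```text
time: 42.93
tool_pos: [0.4419, -0.0057, 0.153]
ee_rot: [-3.137, -0.001, 1.574]
wrist_force: [0.6, -0.2, -0.3]
width: 0.0532
finger_force: 30.0
```

send_rows --pt "0 -40 0 0 0 0" --pt "0 -40 0 0 0 0" --pt "0 -38 0 0 0 0" --pt "0 -37 0 0 0 0" --pt "0 0 -40 0 0 0" --pt "0 0 -35 0 0 0" --pt "0 0 -20 0 0 0" --pt "0 0 0 0 0 0"

```text
time: 43.6
tool_pos: [0.438, -0.1568, 0.0527]
ee_rot: [-3.127, -0.007, 1.573]
wrist_force: [-0.9, 0.4, -1.2]
width: 0.0538
finger_force: 30.0
```

send_rows --pt "0 0 0 0 0 0" --pt "0 0 0 0 0 0"

```text
time: 43.77
tool_pos: [0.4441, -0.1591, 0.061]
ee_rot: [3.141, 0.0, 1.574]
wrist_force: [0.1, -1.2, 0.2]
width: 0.0534
finger_force: 30.0
```

send_rows --pt "0 0 -10 0 0 0" --pt "0 0 -8 0 0 0" --pt "0 0 -6 0 0 0" --pt "0 0 0 0 0 0" --pt "0 0 0 0 0 0"

```text
time: 44.18
tool_pos: [0.4436, -0.1589, 0.0363]
ee_rot: [-3.141, -0.0, 1.574]
wrist_force: [-0.1, -0.2, -0.3]
width: 0.0535
finger_force: 30.0
```

send_rows --pt "0 0 0 0 0 0" --pt "0 0 0 0 0 0" --pt "0 0 0 0 0 0" --pt "0 0 0 0 0 0" --grip 70

```text
time: 44.52
tool_pos: [0.4442, -0.1593, 0.0371]
ee_rot: [3.141, 0.0, 1.574]
wrist_force: [-0.4, 0.0, -0.0]
width: 0.0697
finger_force: 0.0
```

send_rows --pt "0 0 20 0 0 0" --pt "0 0 40 0 0 0" --pt "0 0 40 0 0 0" --pt "-20 0 30 0 0 0" --pt "-40 0 0 0 0 0" --pt "-40 0 0 0 0 0" --pt "-40 0 0 0 0 0" --pt "0 0 0 0 0 0"

```text
time: 45.18
tool_pos: [0.2991, -0.1583, 0.1666]
ee_rot: [-3.14, 0.001, 1.571]
wrist_force: [0.7, 0.0, -0.6]
width: 0.0701
finger_force: 0.0
```

```bash
python3 -c "
from h import *
st(); print(clippos()); print(sensors.get_obs()['tool_pos'])
im,m=snap('top')
for s,c,_ in blobs(im,(10,90,70),(30,255,255),60):
  if 250<c[1]<320 and c[0]<480: print(s,c,onz(m,*c,.023))
im2,_=snap('scene')
a=cv2.resize(im[140:330,140:500,::-1],(790,None) if 0 else (760,400)); cv2.imwrite('pics/f.png',np.vstack([cv2.resize(im2[130:330,100:480,::-1],(560,295)),cv2.resize(im[140:330,140:500,::-1],(560,295))]))
"
```

```text
t 45.1833 tcp [-164.9 -330.1  116.6] F [ 0.7  0.  -0.6] n 7 first/last [-225.5   18. ] [40.4 17.5] slope -0.0012
[('scene', np.int32(547), array([-128.9,    0. ,   18.7])), ('top', np.int32(345), array([-127.4,   -2.9,   28. ]))]
[ 0.30430075 -0.15941975  0.16722366]
[430, 275, 21, 21, 243] [440.1, 285.3] [ 0.44368527 -0.31942474  0.023     ]
[363, 276, 21, 20, 199] [372.9, 285.6] [ 0.44414534 -0.15448038  0.023     ]
[396, 276, 20, 21, 202] [405.5, 285.8] [ 0.44312736 -0.23425134  0.023     ]
```

View pics/f.png

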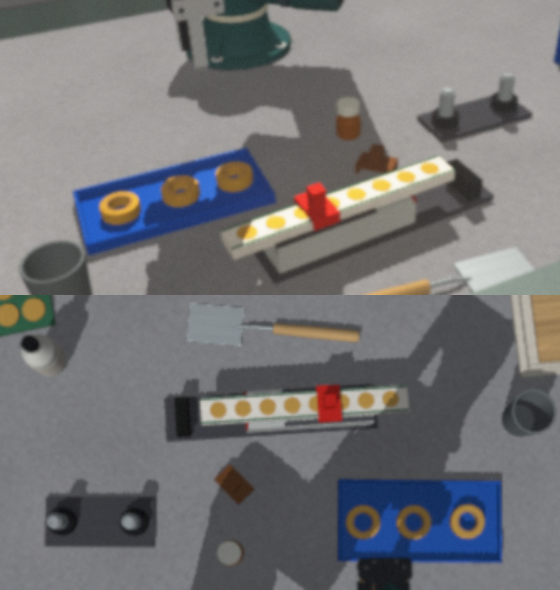

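All three rolls lie flat in the tray at (363, 520), (414, 520) and (467, 520). The spindles are bare, the clip is astride the level sign at (328, 403), and the bystanders haven't moved. Handing in.

```bash
python3 -c "
from bench import ticket
print(ticket.close_job())"
```

```text
the job is handed in; nothing more can be done
None
```

The job is done and handed in at about 45 s. The sign tipped and stayed tipped, the red clip was set at its balance point, and the sign was slid back level with the clip about 2 mm from midway along the rails. All three gold rolls lie flat and apart in the blue tray. The hand-in gave back no verdict.

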